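# Turn the parts bowl over at the board's edge and put the bearing cup in it

### The job

The steel parts bowl was left upside down in the middle of the wooden work board, too low all round to get under its rim. Draw it, still mouth-down, until its rim hangs over an edge of the board (either end is handy), then tip it over by the rim so that it comes to rest mouth-up on the board. Finally put the loose bearing cup into the bowl, leaving the bowl standing on the board and the mallet, pump and tyre lever where they are.

Things in the scene. Friction and masses are not known exactly. Their poses are not given: they have to be found in the camera images.
- board_mid (a point): Fixed wooden work board: pale slab 24 mm thick on two battens, top face 46 mm above the bench. The point is the middle of the top face. x runs across the board, away from the robot (long edges at x = +-120 mm), y along it to the left (ends at y = +-180 mm), z up. The battens lie 57 mm and more inside the ends, so beneath each end there is open space; all edges are free.
- bowl_mid (a point): Loose round steel parts bowl, 0.26 kg, rim 120 mm across outside, 45 mm high, walls 4 mm thick bulging outwards from the heavy black foot (68 mm across) to the rim. Starts mouth-down, flat on the board. The point is on its axis half-way up. z points along the axis from mouth to foot: up while mouth-down, down once mouth-up. Inner floor 62 mm across, 10 mm above the foot's underside.
- bowl_rim (a point): The centre of the bowl's mouth, in the rim plane; axes as bowl_mid. The foot makes the bowl bottom-heavy: with its rim lifted past about 65 degrees it rolls over by itself to mouth-up, its centre ending about 85 mm beyond the rim point it pivots on. Friction with board and fingers about 0.6.
- bearing_mid (a point): Bottom-bracket bearing cup, loose, about 0.09 kg, 25 mm high in all: a black notched flange 44 mm across and 12 mm high at the bottom, with a silver threaded sleeve 34 mm across and 13 mm high on top. It stands flange down on the bench, to the left or right of the board. The point is on its axis half-way up (12.5 mm above the bench); z is up.
- mallet_mid (a point): Bystander: small mallet lying on the bench, 206 mm long (handle to its -x, 130 mm from the point, head 82 mm to +x), head 104 mm across with rubber tips, 40 mm high. It lies left or right of the board, on the side where the bearing cup is not. The point is on the handle, 20 mm above the bench. x along the handle.
- pump_mid (a point): Bystander: blue plastic hand pump lying on the bench, 250 mm long along its x, 50 mm wide, 35 mm high. The point is near its middle, 18 mm above the bench.
- lever_mid (a point): Bystander: steel tyre lever lying flat on the bench near the robot, 145 mm long along its x, 22 mm wide, 10 mm high. The point is near its middle, 3 mm above the bench.
Mind the look-alikes: they are no part of the job. Of the things shaped like the part that bears bowl_mid, the bare steel one is meant.

How it is judged:
By the outcome, as a careful person would: the job done as asked, in the order asked, and still so for the second after the job is handed in, with the robot touching nothing.
It also fails if it takes over 72 s, if anything falls off the work surface, if the arm or the gripper's body presses on something with over 40 N, if the wrist force passes 120 N, or if a joint passes its speed limit or range.

### The arm

A 6-joint arm with a two-finger parallel gripper is mounted at the origin on the work surface. World frame = base frame: x ahead of the robot, y to its left, z up, the work surface at z = 0. Lengths are in m, angles in rad, forces in N, time in s.
With the tool pointing down it reaches from about 0.4 to 0.825 m from the base axis. Payload 7 kg.
Tool frame: the origin (TCP) lies at the very end of the fingers, on their centre line; the grasp point (between the pads) lies 19 mm behind it (grip_depth is the distance from the TCP to the grasp point, in m); z points along the fingers, y is the direction in which the jaws open and shut (so a half turn about z gives the same grasp; the last joint's range is limited). The gripper opens to 88 mm and grips with 3 to 60 N. Pads are 19 mm wide; open, the fingers measure 130 mm over their backs; the gripper's body (78 mm by 193 mm) begins 47 mm behind the grasp point.
Start: joints at [-0.824, 0.359, 0.012, 0, -1.224, -0.288], TCP at [0.299, -0.605, 0.227] pointing down, gripper open.
Joint ranges: [-3.07, 3.07], [-1.43, 2.12], [-1.02, 1.25], [-3.03, 1.67], [-3.05, -0], [-3.03, 3.03]. Speed limits (rad/s): [2.39, 2.39, 3.01, 3.14, 3.14, 3.14].

### API

Orientations are given as [roll, pitch, yaw] about the fixed x, y, z axes, in that order (R = Rz(yaw) Ry(pitch) Rx(roll)).
In Python, from station import get_state, grab_frame, get_calibration, job_done, grip_depth gives the robot as it stands. The module is installed in compiled form; this text tells all that it offers.
- The arm moves only by the shell command python3 -m crank 'ROWS' [FORCE]. ROWS is JSON, a list of rows, each an object with "turn": the turn, a rotation vector about the tool's x, y, z each as a share of 2 pi rad, from -1 to 1, a list of three; "slide": the shift along the tool's x, y, z each as a share of 0.5 m, from -1 to 1, a list of three; "fingers": the opening, from -1 (shut) to 1 (fully open). A call has 1 to 5 rows; each row is the pose to reach, as a shift and turn from the pose commanded when the call began, along the tool's axes at that moment, turning the shorter way round; what a row does not reach only later rows make up. A row lasts 1/12 s, in which the tool goes at most 41.7 mm and 7.16 degrees, less where a joint would pass 70% of its speed; a pose out of reach is approached as far as the arm can. A call with a number of a shift or a turn outside -1 to 1 is refused whole. A call with a gripper value outside its range is refused whole. The fingers move at their own pace and stop on an object; FORCE is the grip in N (left out, the last holds). Time passes only in rows, so rows that repeat a pose let the fingers close. It gives the time, the measured TCP pose, the force and the opening at its end, in the units of the state.
- get_state(): the state, without advancing time (a new reading comes with each control period).
- grab_frame(name): name is "side" or "top" or "wrist"; returns the picture (384x512x3 uint8, red, green, blue); there is no depth.
- get_calibration(name): a dict with "K" (3x3 intrinsics, pixels), "pose" (4x4, takes a point from camera to world coordinates). Camera axes: x right, y up, looking along -z (the intrinsics and any distortion apply to the point x, -y, -z); pixel columns grow to the right and rows downward; lengths in m; the calibration is good to about 2 mm. A picture is of the moment at which its call begins: read the wrist's pose just before it. get_calibration takes no time and is no camera call; for the wrist camera it gives the pose at the moment of the call.
- job_done(): hands the job in, once; it reports no verdict.
The state is a dict: "t": time; "q": joint angles; "qd": joint speeds; "joint_efforts": joint torques, N m; "eef_pos": TCP position; "ee_rot": TCP orientation; "force": force on the tool from outside, world axes, zero at the start; "moment": the same for the moment, N m; "width": finger opening in m.
Only numpy, scipy, OpenCV 4.12 (cv2) and the standard library are available. Lean on these libraries where they do the work, as an engineer would, in place of code of your own. Each camera call takes 0.05 s, during which the arm holds its last target.

## Working session

There is one attempt and no reset: what is moved stays moved. The work goes in short steps, Python scripts to look and compute and a shell command to move; the robot and the scene stay as the last step left them, time stands still between calls to the robot, and variables do not carry over. Pictures are saved under pics/ and viewed, and the job is handed in when it is done.

```bash
mkdir -p pics; ls; python3 - <<'E'
from station import *
import cv2
print(get_state(), grip_depth)
for n in ["side","top","wrist"]:
    c=get_calibration(n); print(n,c)
    f=grab_frame(n); cv2.imwrite(f"pics/a_{n}.png",f[:,:,::-1])
E
```

```text
pics
{'t': 0.0, 'q': array([-8.23879589e-01,  3.59393472e-01,  1.10811746e-02, -3.87708716e-04,
       -1.22411047e+00, -2.88096773e-01]), 'qd': array([-0.00112405,  0.00263145,  0.00077361, -0.00025005,  0.00119344,
       -0.00051116]), 'joint_efforts': array([-1.61707278e-03, -5.82711732e+01,  2.93049073e+01,  6.99695528e+00,
        6.77060147e-03, -2.00475574e-04]), 'eef_pos': array([ 0.29872049, -0.60475676,  0.22562138]), 'ee_rot': array([ 3.13992968e+00, -1.12716340e-04, -2.68290463e+00]), 'force': array([ 0.50149159, -0.51077055,  0.52955795]), 'moment': array([ 0.02248608, -0.04633247, -0.01381586]), 'width': 0.08797410517270102} 0.0188
side {'K': array([[401.99776704,   0.        , 249.55210706],
       [  0.        , 401.99776704, 192.71406662],
       [  0.        ,   0.        ,   1.        ]]), 'pose': array([[ 0.9038489 ,  0.28881699, -0.31566109,  0.18135776],
       [-0.42745347,  0.57773676, -0.69534435, -0.98898493],
       [-0.01845825,  0.76341665,  0.64564256,  0.91072284],
       [ 0.        ,  0.        ,  0.        ,  1.        ]])}
top {'K': array([[382.562
[... 210 characters left out ...]
      [-0.99987191,  0.01203083, -0.01055538, -0.10254053],
       [-0.00955816,  0.08012899,  0.99673868,  1.27798387],
       [ 0.        ,  0.        ,  0.        ,  1.        ]])}
wrist {'K': array([[295.89772668,   0.        , 251.93402592],
       [  0.        , 295.89772668, 192.34635937],
       [  0.        ,   0.        ,   1.        ]]), 'pose': array([[-4.43033159e-01, -8.68921674e-01, -2.20673389e-01,
         2.40123415e-01],
       [ 8.96505164e-01, -4.29493200e-01, -1.08692604e-01,
        -6.33414264e-01],
       [-3.32360015e-04, -2.45989261e-01,  9.69272497e-01,
         3.84543633e-01],
       [ 0.00000000e+00,  0.00000000e+00,  0.00000000e+00,
         1.00000000e+00]])}
```

View pics/a_top.png

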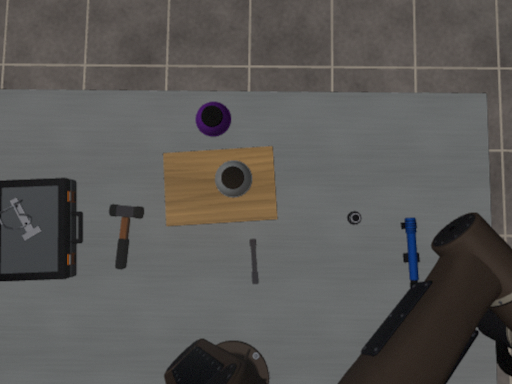

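View pics/a_side.png

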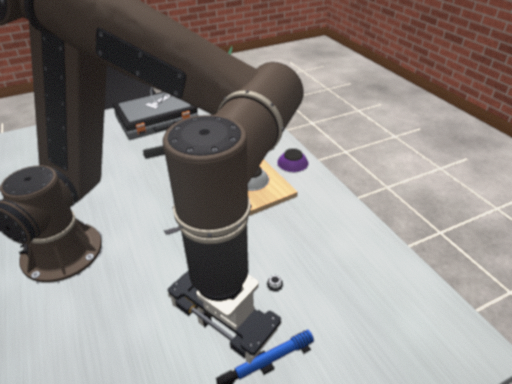

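View pics/a_wrist.png

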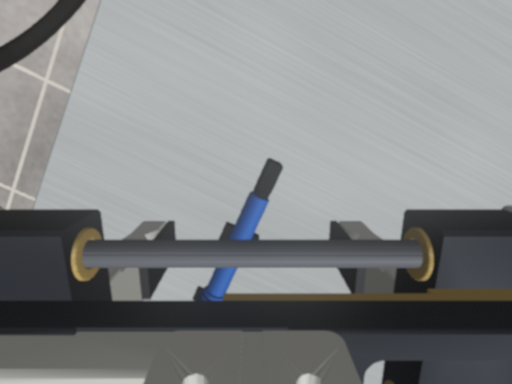

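The top view shows the board around (164–277, 147–226), the steel bowl at (233,178), a purple decoy at (213,119) and the bearing at (355,217). The mallet is on the left at (125,235), the pump on the right at (412,250) and the lever at (254,262). I'll measure next.

```bash
cat > h.py <<'E'
import numpy as np, cv2
from station import *
def ray(cal,u,v):
    K=cal["K"];P=cal["pose"]
    d=np.array([(u-K[0,2])/K[0,0],-(v-K[1,2])/K[1,1],-1.0]); return P[:3,3],P[:3,:3]@d
def onz(cal,u,v,z):
    o,d=ray(cal,u,v); return o+d*(z-o[2])/d[2]
def proj(cal,p):
    P=cal["pose"];q=P[:3,:3].T@(np.array(p)-P[:3,3]);K=cal["K"]
    return np.array([K[0,2]+K[0,0]*q[0]/-q[2],K[1,2]+K[1,1]*(-q[1])/-q[2]])
def tri(rays):
    A=np.zeros((3,3));b=np.zeros(3)
    for o,d in rays:
        d=d/np.linalg.norm(d);M=np.eye(3)-np.outer(d,d);A+=M;b+=M@o
    p=np.linalg.solve(A,b); return p,[np.linalg.norm(np.cross(p-o,d/np.linalg.norm(d))) for o,d in rays]
E
python3 - <<'E'
from h import *
im=cv2.imread("pics/a_top.png");cal=get_calibration("top");hsv=cv2.cvtColor(im,cv2.COLOR_BGR2HSV)
m=cv2.inRange(hsv,(8,60,90),(25,255,255))
m[:, :150]=0; m[:,300:]=0; m[230:]=0
cs,_=cv2.findContours(m,cv2.RETR_EXTERNAL,cv2.CHAIN_APPROX_NONE)
c=max(cs,key=cv2.contourArea); r=cv2.minAreaRect(c);print(r)
for p in cv2.boxPoints(r): print(p,onz(cal,*p,0.046).round(4))
print("board mid",onz(cal,*r[0],.046))
# bowl: non-wood inside board
g=np.zeros_like(m);cv2.fillConvexPoly(g,cv2.boxPoints(r).astype(int),255)
b=cv2.bitwise_and(g,cv2.bitwise_not(m)); b=cv2.morphologyEx(b,cv2.MORPH_OPEN,np.ones((5,5)))
cs,_=cv2.findContours(b,cv2.RETR_EXTERNAL,cv2.CHAIN_APPROX_NONE);c=max(cs,key=cv2.contourArea)
print(cv2.boundingRect(c),cv2.minEnclosingCircle(c))
(u,v),R=cv2.minEnclosingCircle(c);print("bowl",onz(cal,u,v,.05), 2*R/382.56*(1.278-.05))
k=(hsv[:,:,2]<60).astype(np.uint8)*255
for n,(x0,y0,x1,y1),z in [("foot",(210,155,256,200),.091),("bearing",(340,205,370,230),.012)]:
    s=np.zeros_like(k);s[y0:y1,x0:x1]=k[y0:y1,x0:x1]
    cs,_=cv2.findContours(s,cv2.RETR_EXTERNAL,cv2.CHAIN_APPROX_NONE);c=max(cs,key=cv2.contourArea)
    (u,v),R=cv2.minEnclosingCircle(c);print(n,u,v,R,onz(cal,u,v,z),2*R/382.56*(1.278-z))
for n,u,v,z in [("mal head",126,211,.02),("mal L",110,211,.02),("mal R",144,211,.02),("mal end",122,268,.02),("lev1",253,240,.003),("lev2",255,282,.003),("pump1",410,219,.02),("pump2",413,284,.02),("purple",213,118,.03)]: print(n,onz(cal,u,v,z).round(3))
cv2.imwrite("pics/crop.png",cv2.resize(im[100:290,100:370],None,fx=2.9,fy=2.9,interpolation=cv2.INTER_CUBIC))
im=cv2.imread("pics/a_side.png")
cv2.imwrite("pics/crop2.png",cv2.resize(im[100:320,130:330],None,fx=2.7,fy=2.7,interpolation=cv2.INTER_CUBIC))
E
```

```text
((219.13343811035156, 185.75743103027344), (73.50997924804688, 111.51774597167969), 86.34777069091797)
[161.1465  152.62894] [0.721  0.2412 0.046 ]
[272.43774 145.52524] [ 0.7485 -0.122   0.046 ]
[277.12036 218.88593] [ 0.5099 -0.1396  0.046 ]
[165.82913 225.98962] [0.4825 0.218  0.046 ]
board mid [0.61453775 0.04917934 0.046     ]
(215, 161, 37, 36) ((233.0294189453125, 178.5), 18.582603454589844)
bowl [0.63824771 0.00423393 0.05      ] 0.11929860436133588
foot 232.6750030517578 177.4250030517578 11.614151000976562 [0.63679727 0.00184122 0.091     ] 0.07207234022458793
bearing 355.5 217.5 2.9155757427215576 [ 0.51813574 -0.39876662  0.012     ] 0.019296941082630133
mal head [0.53  0.358 0.02 ]
mal L [0.529 0.411 0.02 ]
mal R [0.531 0.298 0.02 ]
mal end [0.344 0.363 0.02 ]
lev1 [ 0.44  -0.062  0.003]
lev2 [ 0.303 -0.07   0.003]
pump1 [ 0.515 -0.575  0.02 ]
pump2 [ 0.306 -0.58   0.02 ]
purple [0.842 0.077 0.03 ]
```

View pics/crop.png

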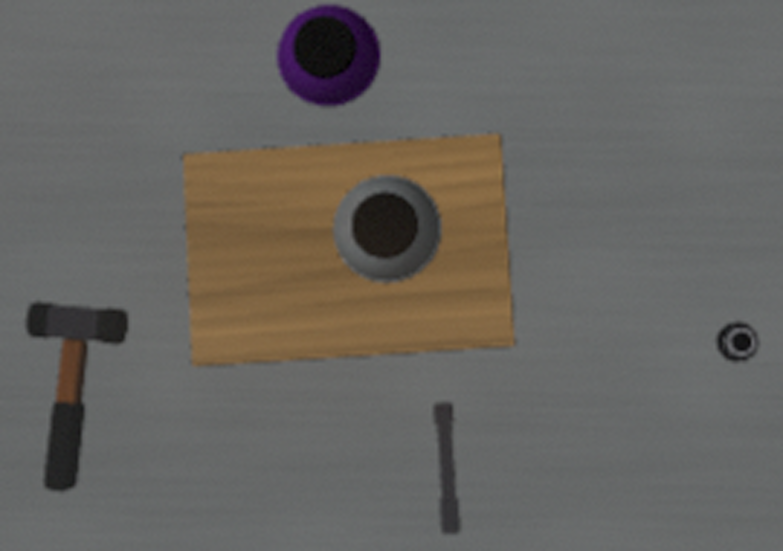

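View pics/crop2.png

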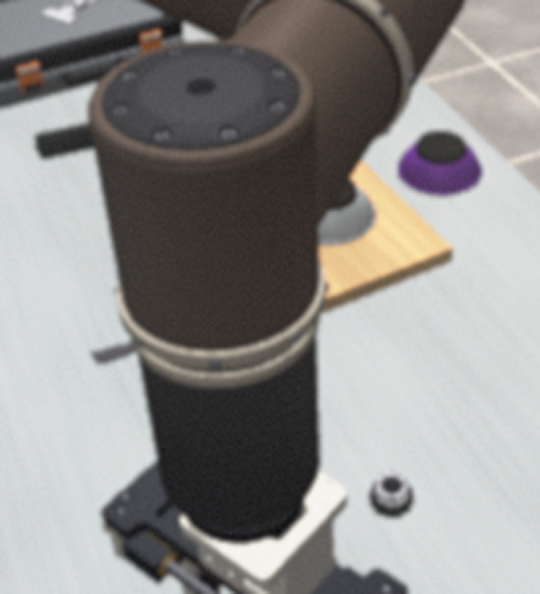

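```bash
cat >> h.py <<'E'
from scipy.spatial.transform import Rotation as Rn
def Rc(st): return Rn.from_euler('xyz',st["ee_rot"])
def down(yaw): return Rn.from_euler('xyz',[np.pi,0,yaw])
def go(p,R=None):
    st=get_state();R0=Rc(st)
    d=R0.inv().apply(np.array(p)-st["eef_pos"]); 
    print("slide",(d/0.5).round(4),"rows",round(np.linalg.norm(d)/.0417,1))
    if R is not None:
        w=(R0.inv()*R).as_rotvec(); print("turn",(w/2/np.pi).round(4),"deg",np.degrees(np.linalg.norm(w)).round(1))
E
python3 - <<'E'
from h import *
go([.60,.0,.25],down(-np.pi+.073))
E
```

```text
slide [-1.0759  0.8179 -0.0475] rows 16.2
turn [ 0.0002 -0.0001  0.0614] deg 22.1
```

```bash

python3 -m crank '[{"turn":[0,0,0],"slide":[-0.32,0.245,-0.03],"fingers":1},{"turn":[0,0,0],"slide":[-0.32,0.245,-0.03],"fingers":1},{"turn":[0,0,0],"slide":[-0.32,0.245,-0.03],"fingers":1},{"turn":[0,0,0],"slide":[-0.32,0.245,-0.03],"fingers":1},{"turn":[0,0,0],"slide":[-0.32,0.245,-0.03],"fingers":1}]' 20
python3 -m crank '[{"turn":[0,0,0],"slide":[-0.32,0.245,-0.02],"fingers":1},{"turn":[0,0,0],"slide":[-0.32,0.245,-0.02],"fingers":1},{"turn":[0,0,0],"slide":[-0.32,0.245,-0.02],"fingers":1},{"turn":[0,0,0],"slide":[-0.32,0.245,-0.02],"fingers":1},{"turn":[0,0,0],"slide":[-0.32,0.245,-0.02],"fingers":1}]'
python3 - <<'E'
from h import *
go([.60,.0,.25],down(-np.pi+.073)); print(get_state()["q"])
E
```

```text
t: 0.57
eef_pos: [0.3886, -0.4223, 0.2416]
ee_rot: [3.141, 0.0, -2.683]
force: [1.0, -0.2, -0.2]
width: 0.0878
t: 0.98
eef_pos: [0.4779, -0.2414, 0.2518]
ee_rot: [-3.142, 0.0, -2.682]
force: [0.9, -0.3, 1.1]
width: 0.0874
slide [-0.4329  0.3245  0.0038] rows 6.5
turn [0.     0.0001 0.0615] deg 22.1
[-1.01505081e-01  1.11929613e-01 -2.56015096e-01 -2.07204259e-04
 -1.20245329e+00 -1.00988229e+00]
```

```bash

python3 -m crank '[{"turn":[0,0,0.061],"slide":[-0.43,0.325,0],"fingers":1},{"turn":[0,0,0.061],"slide":[-0.43,0.325,0],"fingers":1},{"turn":[0,0,0.061],"slide":[-0.43,0.325,0],"fingers":1},{"turn":[0,0,0.061],"slide":[-0.43,0.325,0],"fingers":1},{"turn":[0,0,0.061],"slide":[-0.43,0.325,0],"fingers":1}]'
python3 - <<'E'
from h import *
go([.60,.0,.25],down(-np.pi+.073)); print(get_state()["q"])
cal=get_calibration("wrist");f=grab_frame("wrist");cv2.imwrite("pics/b.png",f[:,:,::-1]);np.save("b.npy",cal,allow_pickle=True)
f=grab_frame("side");cv2.imwrite("pics/b_side.png",f[:,:,::-1])
E
```

```text
t: 1.4
eef_pos: [0.5667, -0.0644, 0.2517]
ee_rot: [3.141, 0.0, -3.069]
force: [1.3, 0.2, -0.8]
width: 0.0879
slide [-0.0757  0.1236  0.0033] rows 1.7
turn [ 0.      0.     -0.0001] deg 0.0
[ 2.29745770e-01  1.71571138e-01 -1.85073763e-01 -7.80324293e-05
 -1.21401244e+00 -1.72792823e+00]
```

View pics/b.png

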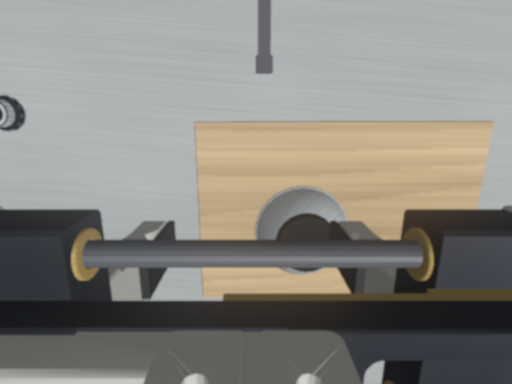

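View pics/b_side.png

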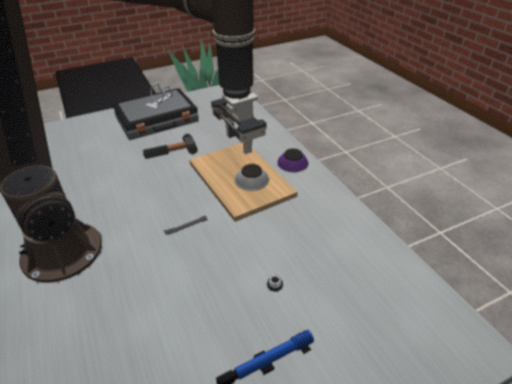

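The wrist view shows the board corners at (194,121) and (492,121), the bowl's foot at about (307,243) and the bearing at (8,112). In the side view the foot is at (252,172) and the bearing at (275,283).

```bash
python3 - <<'E'
from h import *
side=get_calibration("side");top=get_calibration("top")
cw=np.load("b.npy",allow_pickle=True).item()
im=cv2.imread("pics/b_side.png")
cv2.imwrite("pics/c1.png",cv2.resize(im[140:220,180:310],None,fx=6,fy=6,interpolation=cv2.INTER_CUBIC))
cv2.imwrite("pics/c2.png",cv2.resize(im[265:300,250:300],None,fx=10,fy=10,interpolation=cv2.INTER_CUBIC))
k=(im.max(2)<62).astype(np.uint8)*255
s=np.zeros_like(k);s[160:185,238:268]=k[160:185,238:268]
cs,_=cv2.findContours(s,cv2.RETR_EXTERNAL,cv2.CHAIN_APPROX_NONE);c=max(cs,key=cv2.contourArea);e=cv2.fitEllipse(c);print("side foot",e)
p,res=tri([ray(top,232.7,177.4),ray(side,*e[0])]);print("foot tri",p,res)
p,res=tri([ray(top,355,217.5),ray(side,275,282)]);print("bearing tri",p,res)
for u,v in [(194,121),(492,121),(205,297)]: print(onz(cw,u,v,.046))
print("wrist rim x-near, y+-",onz(cw,302,186,.046),onz(cw,256,228,.05),onz(cw,346,220,.05))
E
```

```text
side foot ((251.27577209472656, 170.77296447753906), (11.362186431884766, 18.26688575744629), 87.8887939453125)
foot tri [0.63849303 0.00189733 0.08541555] [np.float64(0.0010060950708945069), np.float64(0.001006095070894486)]
bearing tri [ 0.51893459 -0.39665804  0.01562832] [np.float64(0.0009611157237981522), np.float64(0.0009611157237982164)]
[ 0.51118562 -0.13789814  0.046     ]
[0.48522646 0.21760362 0.046     ]
[ 0.74941513 -0.1166892   0.046     ]
wrist rim x-near, y+- [5.81175833e-01 2.40176444e-04 4.60000000e-02] [ 0.64025879 -0.0535931   0.05      ] [0.62080887 0.06108674 0.05      ]
```

View pics/c1.png

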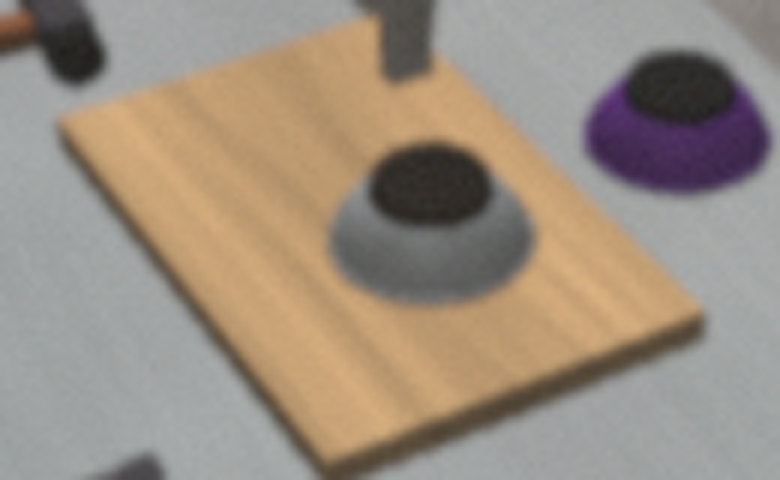

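View pics/c2.png

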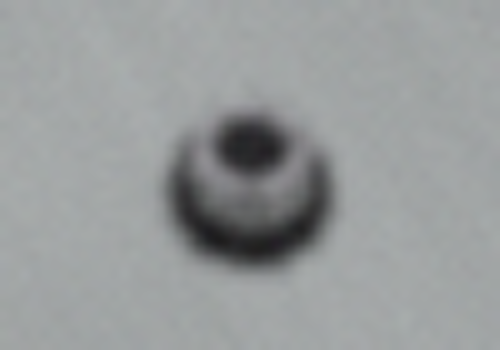

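```bash
python3 - <<'E'
from h import *
go([.638,.002,.13],down(-np.pi+.073)); go([.638,.002,.083])
E
```

```text
slide [-0.1489  0.1162  0.2417] rows 3.7
turn [ 0.     -0.      0.0011] deg 0.4
slide [-0.1489  0.1161  0.3357] rows 4.6
```

```bash

python3 -m crank '[{"turn":[0,0,0.001],"slide":[-0.149,0.116,0.1],"fingers":1},{"turn":[0,0,0.001],"slide":[-0.149,0.116,0.16],"fingers":1},{"turn":[0,0,0.001],"slide":[-0.149,0.116,0.2],"fingers":1},{"turn":[0,0,0.001],"slide":[-0.149,0.116,0.24],"fingers":1},{"turn":[0,0,0.001],"slide":[-0.149,0.116,0.24],"fingers":1}]'
python3 - <<'E'
from h import *
go([.638,.002,.083],down(-np.pi+.073))
cal=get_calibration("wrist");f=grab_frame("wrist");cv2.imwrite("pics/d.png",f[:,:,::-1])
f=grab_frame("side");cv2.imwrite("pics/d_side.png",cv2.resize(f[140:220,180:310,::-1],None,fx=6,fy=6))
E
```

```text
t: 1.92
eef_pos: [0.633, -0.0022, 0.1233]
ee_rot: [-3.141, -0.012, -3.072]
force: [-1.2, -0.5, -0.4]
width: 0.0875
slide [-0.0115  0.0076  0.0805] rows 1.0
turn [-0.0001 -0.0018 -0.0006] deg 0.7
```

View pics/d.png

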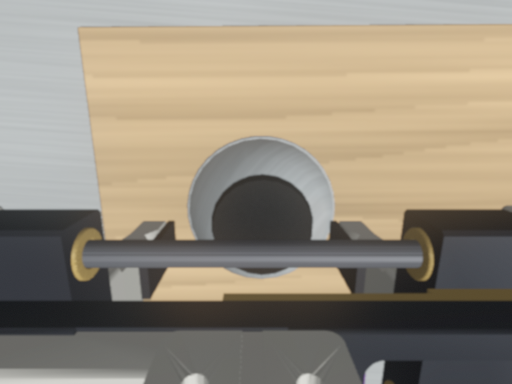

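View pics/d_side.png

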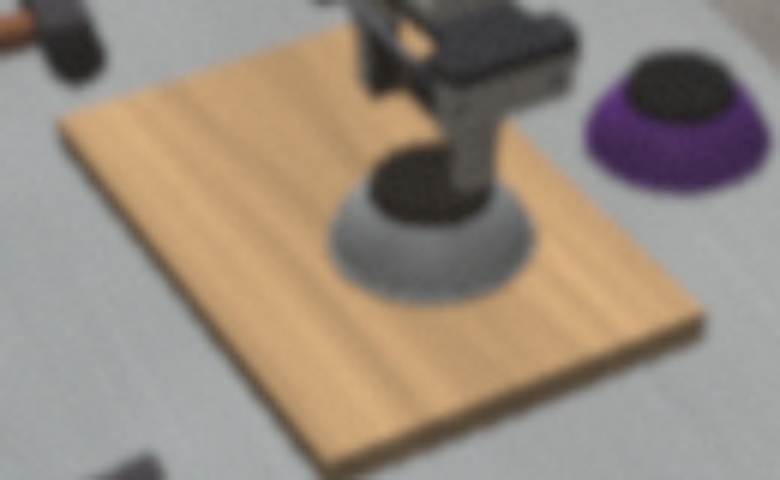

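The foot is centred between the jaws, at columns 211–313. Next I descend and close lightly.

```bash

python3 -m crank '[{"turn":[0,-0.001,0],"slide":[-0.01,0.008,0.04],"fingers":1},{"turn":[0,-0.001,0],"slide":[-0.01,0.008,0.079],"fingers":1},{"turn":[0,-0.001,0],"slide":[-0.01,0.008,0.079],"fingers":1},{"turn":[0,-0.001,0],"slide":[-0.01,0.008,0.079],"fingers":0.3},{"turn":[0,-0.001,0],"slide":[-0.01,0.008,0.079],"fingers":0.3}]' 8
python3 -m crank '[{"turn":[0,0,0],"slide":[0,0,0],"fingers":0.3},{"turn":[0,0,0],"slide":[0,0,0],"fingers":0.3},{"turn":[0,0,0],"slide":[0,0,0],"fingers":0.3},{"turn":[0,0,0],"slide":[0,0,0],"fingers":0.3}]' 8
```

```text
t: 2.43
eef_pos: [0.6422, 0.0011, 0.0948]
ee_rot: [3.142, 0.009, -3.072]
force: [0.7, 0.2, -0.2]
width: 0.0794
t: 2.77
eef_pos: [0.6413, 0.0015, 0.0928]
ee_rot: [3.141, 0.007, -3.072]
force: [-0.2, -0.5, -0.1]
width: 0.0583
```

```bash

python3 -m crank '[{"turn":[0,0,0],"slide":[0.006,0,-0.01],"fingers":1},{"turn":[0,0,0],"slide":[0.006,0,-0.01],"fingers":1},{"turn":[0,0,0],"slide":[0.006,0,-0.01],"fingers":1},{"turn":[0,0,0],"slide":[0.006,0,0.02],"fingers":1},{"turn":[0,0,0],"slide":[0.006,0,0.02],"fingers":1}]' 8
python3 -m crank '[{"turn":[0,0,0],"slide":[0,0,0],"fingers":1},{"turn":[0,0,0],"slide":[0,0,0],"fingers":0.3},{"turn":[0,0,0],"slide":[0,0,0],"fingers":0.3},{"turn":[0,0,0],"slide":[0,0,0],"fingers":0.3},{"turn":[0,0,0],"slide":[0,0,0],"fingers":0.3}]' 8
python3 - <<'E'
from h import *
st=get_state();print(st["q"],st["force"])
go([.638+.107*.073,.002-.107*.997,.083],down(-np.pi+.073))
f=grab_frame("side");cv2.imwrite("pics/e_side.png",cv2.resize(f[140:220,180:310,::-1],None,fx=6,fy=6))
E
```

```text
t: 3.18
eef_pos: [0.6368, 0.0012, 0.0801]
ee_rot: [3.142, 0.004, -3.073]
force: [-1.2, 0.2, -0.9]
width: 0.0845
t: 3.6
eef_pos: [0.6385, 0.0016, 0.0825]
ee_rot: [3.141, 0.007, -3.072]
force: [-0.2, 0.9, 0.4]
width: 0.0675
[ 3.08439264e-01  4.16239301e-01 -2.55997875e-01  1.65442900e-03
 -8.91346357e-01 -1.81091616e+00] [-0.22231583  0.85619103  0.36325876]
slide [ 2.000e-04 -2.131e-01 -1.000e-03] rows 2.6
turn [ 0.0001  0.0012 -0.0006] deg 0.5
```

View pics/e_side.png

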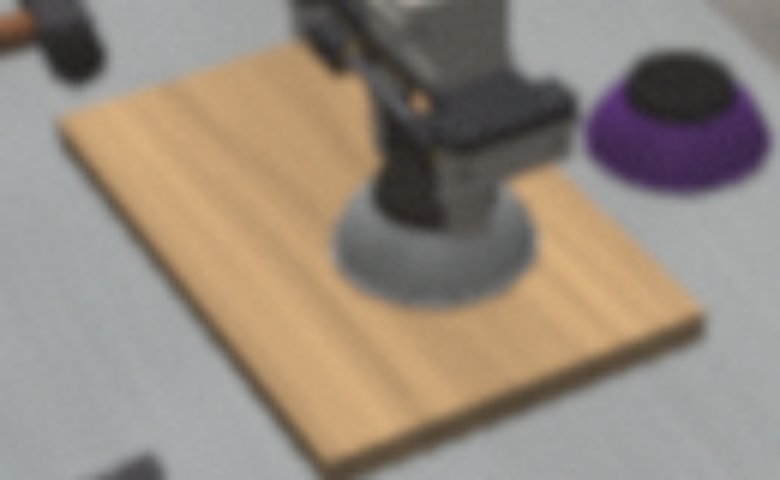

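The width is 67.5 mm, so the foot is held. Now I'll draw it about 102 mm toward the right end.

```bash

python3 -m crank '[{"turn":[0,0,0],"slide":[0,-0.015,0],"fingers":0.3},{"turn":[0,0,0],"slide":[0,-0.04,0],"fingers":0.3},{"turn":[0,0,0],"slide":[0,-0.07,0],"fingers":0.3},{"turn":[0,0,0],"slide":[0,-0.10,0],"fingers":0.3},{"turn":[0,0,0],"slide":[0,-0.13,0],"fingers":0.3}]' 8
python3 -m crank '[{"turn":[0,0,0],"slide":[0,-0.03,0],"fingers":0.3},{"turn":[0,0,0],"slide":[0,-0.055,0],"fingers":0.3},{"turn":[0,0,0],"slide":[0,-0.068,0],"fingers":0.3},{"turn":[0,0,0],"slide":[0,-0.074,0],"fingers":0.3},{"turn":[0,0,0],"slide":[0,-0.074,0],"fingers":0.3}]' 8
python3 - <<'E'
from h import *
st=get_state();print(st["q"],st["force"])
f=grab_frame("side");cv2.imwrite("pics/f_side.png",cv2.resize(f[140:240,180:310,::-1],None,fx=6,fy=6))
f=grab_frame("wrist");cv2.imwrite("pics/f_w.png",f[:,:,::-1])
E
```

```text
t: 4.07
eef_pos: [0.6431, -0.0649, 0.0825]
ee_rot: [3.141, 0.007, -3.072]
force: [-0.7, 5.0, 4.7]
width: 0.0674
t: 4.48
eef_pos: [0.6456, -0.1028, 0.0825]
ee_rot: [-3.141, 0.007, -3.074]
force: [-0.4, -0.4, 3.8]
width: 0.0671
[ 1.40545463e-01  4.37823416e-01 -2.19675849e-01  1.26041500e-03
 -9.06312276e-01 -1.64436210e+00] [-0.38577821 -0.39908576  3.75030786]
```

View pics/f_side.png

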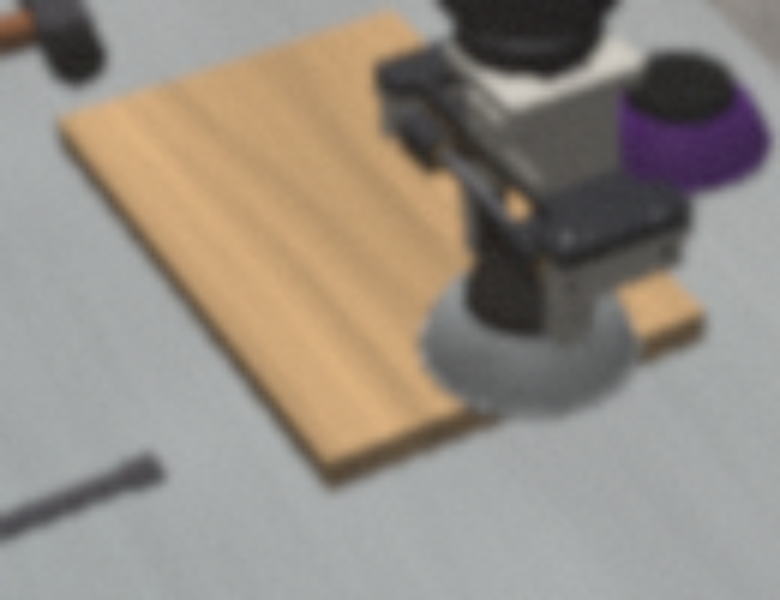

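View pics/f_w.png

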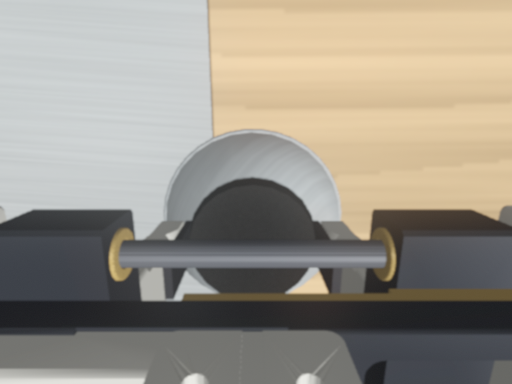

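```bash

python3 -m crank '[{"turn":[0,0,0],"slide":[0,0,0],"fingers":0.95},{"turn":[0,0,0],"slide":[0,0,0],"fingers":0.95},{"turn":[0,0,0],"slide":[0,0,0],"fingers":0.95},{"turn":[0,0,0],"slide":[0,0,-0.03],"fingers":1},{"turn":[0,0,0],"slide":[0,0,-0.1],"fingers":1}]' 8
python3 - <<'E'
from h import *
th=np.radians(30);u=np.array([-.073,.997,0]);u/=np.linalg.norm(u);zz=np.array([0,0,1.])
z=np.cos(th)*u-np.sin(th)*zz
for name,x in [("A",-np.sin(th)*u-np.cos(th)*zz),("B",np.sin(th)*u+np.cos(th)*zz)]:
  R=Rn.from_matrix(np.c_[x,np.cross(z,x),z])
  for s in (1,-1):
    for q1 in (-.6,-.3,0):
      for be in (.4,.8):
        M=(Rn.from_euler('z',q1)*Rn.from_euler('y',np.pi/2+be)).inv()*R
        a,b,c=M.as_euler('ZYZ')  # Rz(a)Ry(b)Rz(c), b>=0
        w=lambda v:(v+np.pi)%(2*np.pi)-np.pi
        q4=w(s*a);q5=-b;q6=w(-np.pi/2-c)
        print(name,s,q1,be,np.round([q4,q5,q6],2), -3.03<q4<1.67 and -3.03<q6<3.03)
E
```

```text
t: 5.0
eef_pos: [0.6412, -0.1004, 0.127]
ee_rot: [3.141, -0.004, -3.073]
force: [1.1, -0.2, -0.6]
width: 0.087
A 1 -0.6 0.4 [ 0.79 -1.88  0.71] True
A 1 -0.6 0.8 [ 0.74 -1.59  0.99] True
A 1 -0.3 0.4 [ 0.94 -1.67  0.53] True
A 1 -0.3 0.8 [ 0.95 -1.43  0.86] True
A 1 0 0.4 [ 1.06 -1.43  0.38] True
A 1 0 0.8 [ 1.14 -1.25  0.75] True
A -1 -0.6 0.4 [-0.79 -1.88  0.71] True
A -1 -0.6 0.8 [-0.74 -1.59  0.99] True
A -1 -0.3 0.4 [-0.94 -1.67  0.53] True
A -1 -0.3 0.8 [-0.95 -1.43  0.86] True
A -1 0 0.4 [-1.06 -1.43  0.38] True
A -1 0 0.8 [-1.14 -1.25  0.75] True
B 1 -0.6 0.4 [ 0.79 -1.88 -2.43] True
B 1 -0.6 0.8 [ 0.74 -1.59 -2.15] True
B 1 -0.3 0.4 [ 0.94 -1.67 -2.61] True
B 1 -0.3 0.8 [ 0.95 -1.43 -2.29] True
B 1 0 0.4 [ 1.06 -1.43 -2.76] True
B 1 0 0.8 [ 1.14 -1.25 -2.39] True
B -1 -0.6 0.4 [-0.79 -1.88 -2.43] True
B -1 -0.6 0.8 [-0.74 -1.59 -2.15] True
B -1 -0.3 0.4 [-0.94 -1.67 -2.61] True
B -1 -0.3 0.8 [-0.95 -1.43 -2.29] True
B -1 0 0.4 [-1.06 -1.43 -2.76] True
B -1 0 0.8 [-1.14 -1.25 -2.39] True
```

```bash

python3 -m crank '[{"turn":[0,0,0],"slide":[0,0,-0.08],"fingers":1},{"turn":[0,0,0],"slide":[0,-0.06,-0.15],"fingers":0},{"turn":[0,0,0],"slide":[0,-0.12,-0.2],"fingers":-1},{"turn":[0,0,0],"slide":[0,-0.2,-0.24],"fingers":-1},{"turn":[0,0,0],"slide":[0,-0.24,-0.24],"fingers":-1}]' 8
cat >> h.py <<'E'
def hookR(th,c=-.073):
    th=np.radians(th);u=np.array([c,np.sqrt(1-c*c),0]);zz=np.array([0,0,1.])
    z=np.cos(th)*u-np.sin(th)*zz; x=np.sin(th)*u+np.cos(th)*zz
    return Rn.from_matrix(np.c_[x,np.cross(z,x),z])
E
python3 - <<'E'
from h import *
f=grab_frame("side");cv2.imwrite("pics/g_side.png",cv2.resize(f[140:240,180:310,::-1],None,fx=6,fy=6))
f=grab_frame("top");cv2.imwrite("pics/g_top.png",f[:,:,::-1])
st=get_state();print(st["q"])
go([.64,-.2,.25],hookR(30))
E
```

```text
t: 5.42
eef_pos: [0.6537, -0.2229, 0.257]
ee_rot: [-3.139, 0.012, -3.072]
force: [-0.2, -0.3, 0.3]
width: 0.0663
[-4.85530033e-02  3.64983512e-01  8.08817409e-02 -3.05000988e-04
 -1.27944053e+00 -1.45596639e+00]
slide [0.0216 0.0488 0.0053] rows 0.6
turn [-0.1286  0.1311  0.2244] deg 104.4
```

View pics/g_side.png

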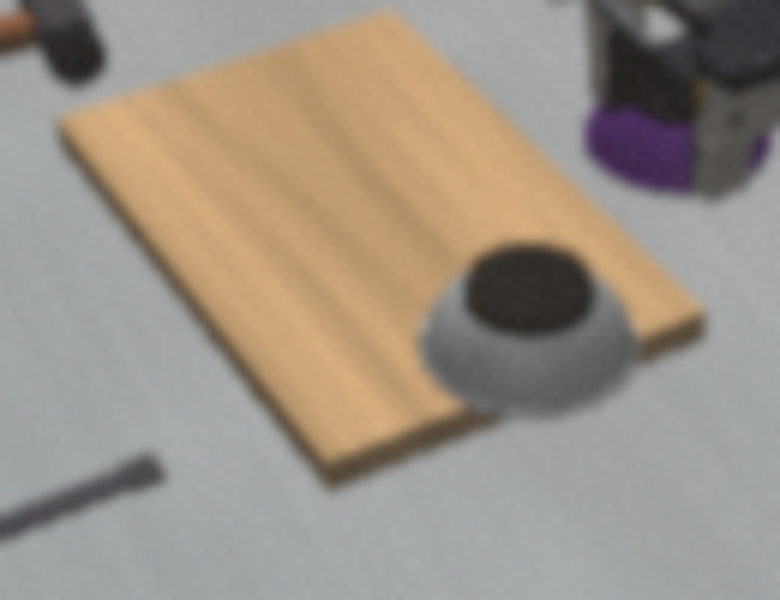

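```bash

python3 -m crank '[{"turn":[-0.044,0.045,0.076],"slide":[0,0,0],"fingers":-1},{"turn":[-0.044,0.045,0.076],"slide":[0,0,0],"fingers":-1},{"turn":[-0.044,0.045,0.076],"slide":[0,0,0],"fingers":-1},{"turn":[-0.044,0.045,0.076],"slide":[0,0,0],"fingers":-1},{"turn":[-0.044,0.045,0.076],"slide":[0,0,0],"fingers":-1}]' 8
python3 -m crank '[{"turn":[-0.044,0.045,0.076],"slide":[0,0,0],"fingers":-1},{"turn":[-0.044,0.045,0.076],"slide":[0,0,0],"fingers":-1},{"turn":[-0.044,0.045,0.076],"slide":[0,0,0],"fingers":-1},{"turn":[-0.044,0.045,0.076],"slide":[0,0,0],"fingers":-1},{"turn":[-0.044,0.045,0.076],"slide":[0,0,0],"fingers":-1}]' 8
python3 - <<'E'
from h import *
st=get_state();print(st["q"])
go([.64,-.25,.25],hookR(30))
E
```

```text
t: 5.93
eef_pos: [0.6526, -0.2192, 0.2513]
ee_rot: [2.931, -0.335, 2.761]
force: [0.4, 0.1, -0.3]
width: 0.0253
t: 6.35
eef_pos: [0.6526, -0.2195, 0.2506]
ee_rot: [2.888, -0.728, 2.3]
force: [-0.1, -0.1, -0.5]
width: 0.0004
[-0.37740843  0.73265194  0.70569159 -0.608901   -2.03074388 -2.27076289]
slide [-0.0222 -0.053  -0.0324] rows 0.8
turn [-0.0419  0.0399  0.0713] deg 33.0
```

```bash

python3 -m crank '[{"turn":[-0.042,0.04,0.071],"slide":[0,0,0],"fingers":-1},{"turn":[-0.042,0.04,0.071],"slide":[0,0,0],"fingers":-1},{"turn":[-0.042,0.04,0.071],"slide":[0,0,0],"fingers":-1},{"turn":[-0.042,0.04,0.071],"slide":[0,0,0],"fingers":-1},{"turn":[-0.042,0.04,0.071],"slide":[0,0,0],"fingers":-1}]' 8
python3 - <<'E'
from h import *
st=get_state();print(st["q"])
go([.65,-.23,.04],hookR(30))
R=hookR(30).as_matrix();print(R)
f=grab_frame("wrist");cv2.imwrite("pics/h_w.png",f[:,:,::-1])
f=grab_frame("side");cv2.imwrite("pics/h_s.png",f[:,:,::-1])
E
```

```text
t: 6.77
eef_pos: [0.6518, -0.2206, 0.2501]
ee_rot: [3.141, -1.05, 1.642]
force: [0.1, 0.2, -0.2]
width: -0.0002
[-0.54678771  0.76044155  0.66285786 -0.91491753 -2.03875868 -2.71234925]
slide [-0.3735 -0.005   0.1931] rows 5.0
turn [ 0.0004 -0.0004 -0.0002] deg 0.2
[[-3.65000000e-02  9.97331941e-01 -6.32198545e-02]
 [ 4.98665970e-01  7.30000000e-02  8.63714797e-01]
 [ 8.66025404e-01 -5.55111512e-17 -5.00000000e-01]]
```

View pics/h_w.png

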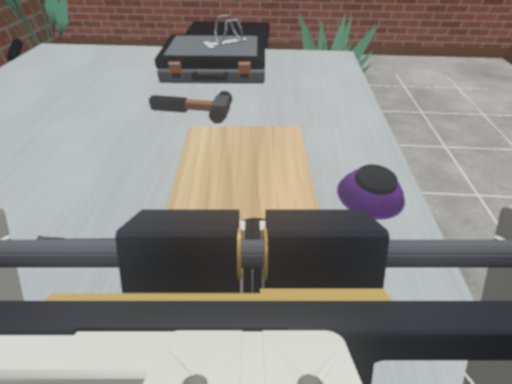

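View pics/h_s.png

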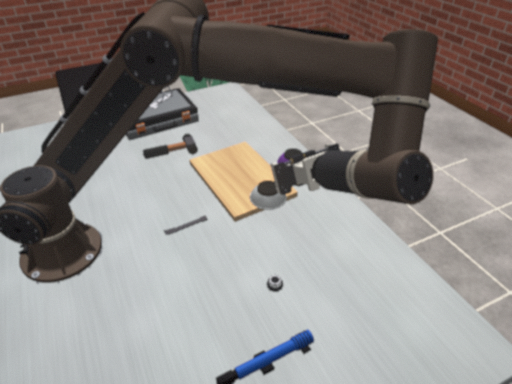

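The closed fingers lie level across x, with the camera above them. Next I lower them to the staging point outside the rim.

```bash
python3 - <<'E'
from h import *
go([.655,-.235,.08]); go([.655,-.235,.022]); print(Rc(get_state()).inv().apply([-.073*.01,.00997,0])/.5, "per 10mm fwd;", Rc(get_state()).inv().apply([0,0,.01])/.5,"per 10 up")
E
```

```text
slide [-0.3079  0.0053  0.146 ] rows 4.1
slide [-0.4083  0.005   0.2039] rows 5.5
[ 9.98852990e-03 -6.58354749e-06  1.73194811e-02] per 10mm fwd; [ 1.73251808e-02  4.52434101e-05 -9.99179982e-03] per 10 up
```

```bash

python3 -m crank '[{"turn":[0,0,0],"slide":[-0.07,0,0.03],"fingers":-1},{"turn":[0,0,0],"slide":[-0.15,0,0.07],"fingers":-1},{"turn":[0,0,0],"slide":[-0.23,0.003,0.11],"fingers":-1},{"turn":[0,0,0],"slide":[-0.308,0.005,0.146],"fingers":-1},{"turn":[0,0,0],"slide":[-0.308,0.005,0.146],"fingers":-1}]' 8
python3 -m crank '[{"turn":[0,0,0],"slide":[-0.03,0,0.015],"fingers":-1},{"turn":[0,0,0],"slide":[-0.07,0,0.04],"fingers":-1},{"turn":[0,0,0],"slide":[-0.1,0,0.058],"fingers":-1},{"turn":[0,0,0],"slide":[-0.1,0,0.058],"fingers":-1},{"turn":[0,0,0],"slide":[-0.1,0,0.058],"fingers":-1}]' 8
python3 - <<'E'
from h import *
st=get_state();print(st["q"],st["force"])
go([.655,-.235,.022],hookR(30));go([.649,-.1475,.022],hookR(30))
f=grab_frame("side");cv2.imwrite("pics/i_s.png",cv2.resize(f[140:240,220:350,::-1],None,fx=6,fy=6))
f=grab_frame("top");cv2.imwrite("pics/i_t.png",cv2.resize(f[120:260,150:350,::-1],None,fx=4,fy=4))
E
```

```text
t: 7.28
eef_pos: [0.6551, -0.2312, 0.0741]
ee_rot: [-3.139, -1.051, 1.648]
force: [-1.9, 1.4, -2.7]
width: 0.0004
t: 7.7
eef_pos: [0.6578, -0.234, 0.0249]
ee_rot: [3.128, -1.044, 1.661]
force: [-0.1, 0.7, 0.4]
width: 0.0004
[-0.53875973  0.99105037  0.58116404 -0.82057106 -1.82915665 -2.45125272] [-0.07280718  0.73117519  0.44250282]
slide [-0.0057 -0.0057  0.0016] rows 0.1
turn [-0.0001  0.0005  0.0013] deg 0.5
slide [ 0.0825 -0.0041  0.1532] rows 2.1
turn [-0.0001  0.0005  0.0013] deg 0.5
```

View pics/i_s.png

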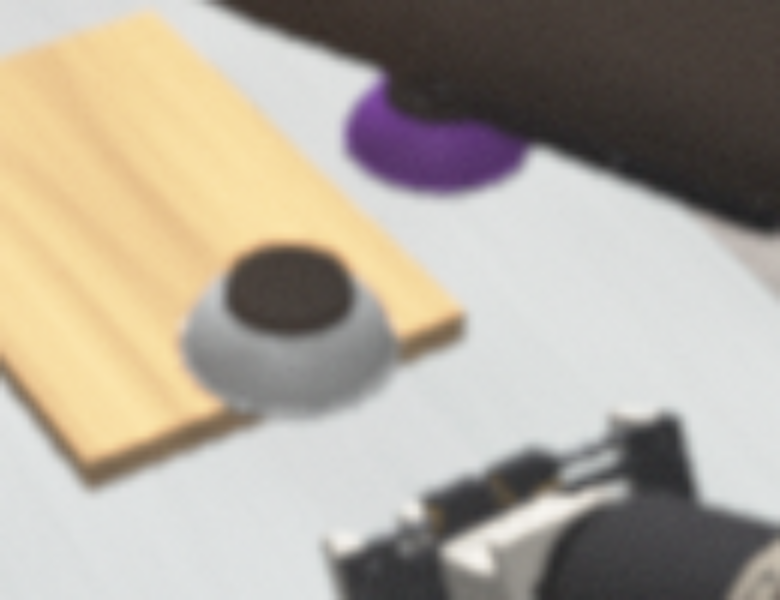

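View pics/i_t.png

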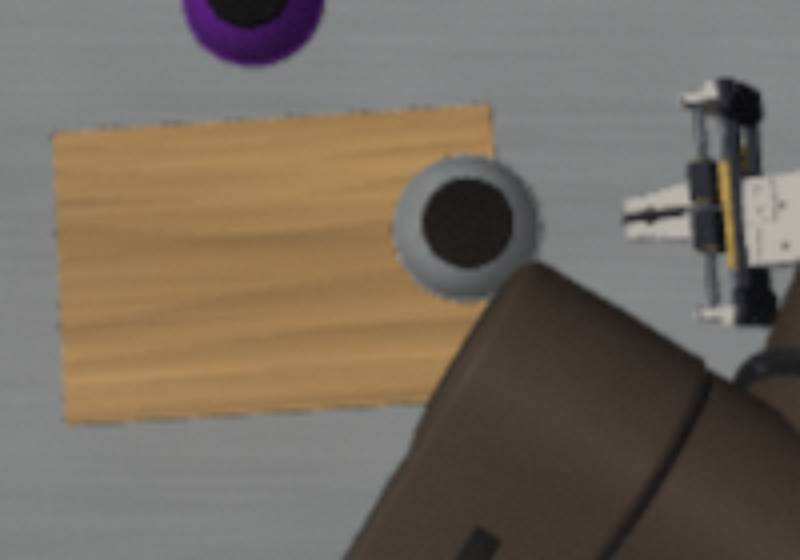

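```bash

python3 -m crank '[{"turn":[0,0,0.001],"slide":[0.02,-0.004,0.04],"fingers":-1},{"turn":[0,0,0.001],"slide":[0.04,-0.004,0.08],"fingers":-1},{"turn":[0,0,0.001],"slide":[0.062,-0.004,0.118],"fingers":-1},{"turn":[0,0,0.001],"slide":[0.079,-0.004,0.15],"fingers":-1},{"turn":[0,0,0.001],"slide":[0.079,-0.004,0.15],"fingers":-1}]' 8
python3 -m crank '[{"turn":[0,0,0],"slide":[0,0,0],"fingers":-1}]' 8
python3 - <<'E'
from h import *
st=get_state();print(st["q"],st["force"])
go([.649,-.1475,.022],hookR(30))
f=grab_frame("side");cv2.imwrite("pics/j_s.png",cv2.resize(f[140:240,220:350,::-1],None,fx=6,fy=6))
f=grab_frame("wrist");cv2.imwrite("pics/j_w.png",f[:,:,::-1])
E
```

```text
t: 8.22
eef_pos: [0.6501, -0.1468, 0.0238]
ee_rot: [3.132, -1.044, 1.655]
force: [0.5, -0.5, 0.1]
width: 0.0005
t: 8.3
eef_pos: [0.65, -0.1496, 0.0234]
ee_rot: [3.132, -1.042, 1.654]
force: [-0.0, -0.9, 0.2]
width: 0.0008
[-0.46008206  0.91860152  0.41506589 -0.85006671 -1.7120317  -2.43194757] [-0.01561892 -0.89333263  0.15370332]
slide [-0.0002 -0.0018  0.005 ] rows 0.1
turn [0.0001 0.0008 0.0008] deg 0.4
```

View pics/j_s.png

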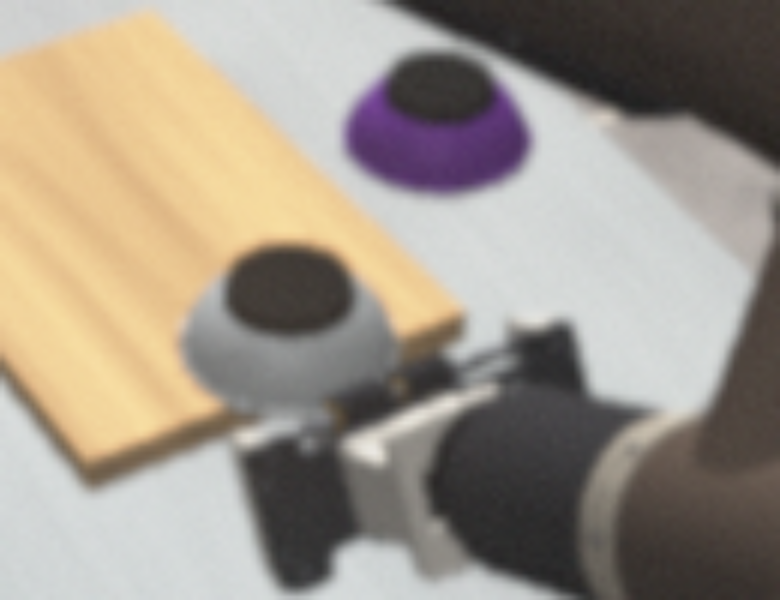

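View pics/j_w.png

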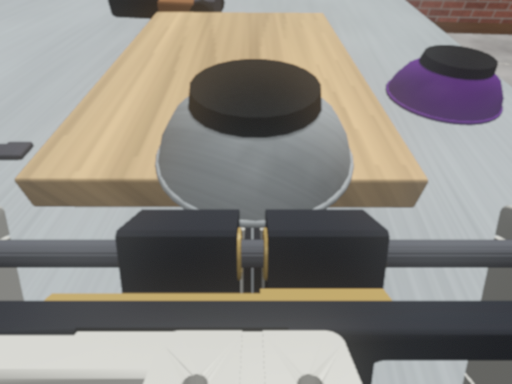

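The fingertips are under the rim, the bowl is undisturbed and the forces are about zero. Next I compute the arc waypoints for tipping it.

```bash
cat > arc.py <<'E'
from h import *
import sys
u=np.array([-.073,.9973,0]);piv=np.array([.6455,-.103,.046])+.06*u
st=get_state();R0=Rc(st)
for ph in map(float,sys.argv[1:]):
    th=30+ph*.5; R=hookR(th);f=np.radians(ph)
    P=piv+.12*(-np.cos(f)*u+np.sin(f)*np.array([0,0,1]))
    t=P-R.apply([.0095,0,-.022])
    print(ph,t.round(3),"slide",(R0.inv().apply(t-st["eef_pos"])/.5).round(3),"turn",((R0.inv()*R).as_rotvec()/2/np.pi).round(4))
E
python3 arc.py 0 5 10 16 22
```

```text
0.0 [ 0.649 -0.149  0.027] slide [ 0.01  -0.002 -0.   ] turn [0.0002 0.0008 0.0006]
5.0 [ 0.649 -0.149  0.037] slide [ 0.027 -0.002 -0.011] turn [ 0.0002 -0.0062  0.0006]
10.0 [ 0.649 -0.148  0.046] slide [ 0.044 -0.001 -0.02 ] turn [ 0.0002 -0.0131  0.0006]
16.0 [ 0.649 -0.147  0.058] slide [ 0.066 -0.001 -0.029] turn [ 0.0003 -0.0214  0.0006]
22.0 [ 0.648 -0.144  0.069] slide [ 0.088 -0.001 -0.035] turn [ 0.0003 -0.0298  0.0006]
```

```bash

python3 -m crank '[{"turn":[0,0,0],"slide":[0.01,-0.001,0],"fingers":-1},{"turn":[0,-0.006,0],"slide":[0.027,-0.001,-0.011],"fingers":-1},{"turn":[0,-0.013,0],"slide":[0.044,-0.001,-0.02],"fingers":-1},{"turn":[0,-0.0215,0],"slide":[0.066,-0.001,-0.029],"fingers":-1},{"turn":[0,-0.03,0],"slide":[0.088,-0.001,-0.035],"fingers":-1}]' 8
python3 arc.py 22 28 34 40 46 52
python3 - <<'E'
from h import *
st=get_state();print(st["q"],st["force"])
f=grab_frame("side");cv2.imwrite("pics/k_s.png",cv2.resize(f[140:240,220:350,::-1],None,fx=6,fy=6))
f=grab_frame("wrist");cv2.imwrite("pics/k_w.png",f[:,:,::-1])
E
```

```text
t: 8.82
eef_pos: [0.6481, -0.1449, 0.0678]
ee_rot: [3.139, -0.853, 1.644]
force: [1.1, 0.5, -0.3]
width: 0.0005
22.0 [ 0.648 -0.144  0.069] slide [ 0.004  0.001 -0.   ] turn [ 0.0003  0.0004 -0.    ]
28.0 [ 0.648 -0.14   0.08 ] slide [ 0.025  0.001 -0.008] turn [ 0.0003 -0.0079 -0.    ]
34.0 [ 0.648 -0.134  0.091] slide [ 0.048  0.001 -0.014] turn [ 0.0003 -0.0163 -0.    ]
40.0 [ 0.647 -0.128  0.1  ] slide [ 0.071  0.001 -0.017] turn [ 0.0003 -0.0246 -0.    ]
46.0 [ 0.647 -0.121  0.109] slide [ 0.094  0.001 -0.018] turn [ 0.0003 -0.0329 -0.    ]
52.0 [ 0.646 -0.112  0.117] slide [ 0.117  0.001 -0.016] turn [ 0.0003 -0.0413 -0.0001]
[-0.39136106  0.76700094  0.32459933 -0.74019478 -1.59217596 -2.51201548] [ 1.08203701  0.497646   -0.28073268]
```

View pics/k_s.png

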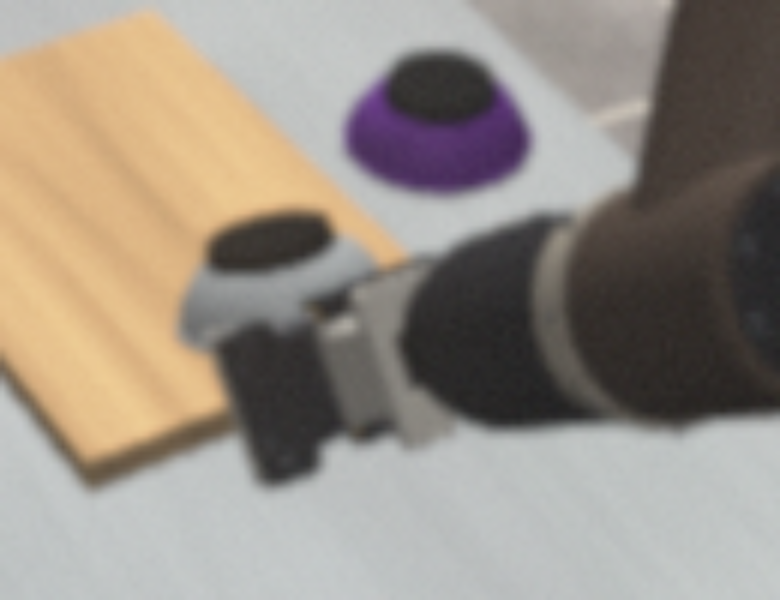

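View pics/k_w.png

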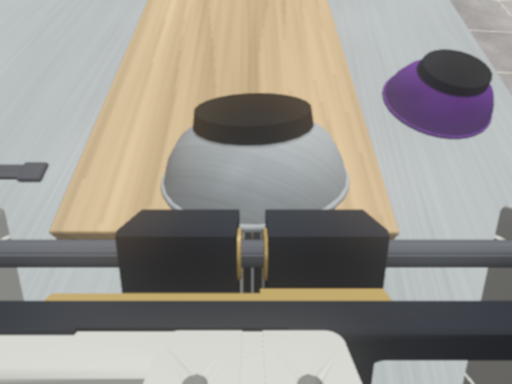

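The bowl is tilting about its far rim, roughly 20° so far and level side to side. I'll continue along the arc.

```bash

python3 -m crank '[{"turn":[0,-0.008,0],"slide":[0.024,0.001,-0.008],"fingers":-1},{"turn":[0,-0.016,0],"slide":[0.047,0.001,-0.014],"fingers":-1},{"turn":[0,-0.0245,0],"slide":[0.07,0.001,-0.017],"fingers":-1},{"turn":[0,-0.033,0],"slide":[0.092,0.001,-0.018],"fingers":-1},{"turn":[0,-0.041,0],"slide":[0.115,0.001,-0.017],"fingers":-1}]' 8
python3 arc.py 52 57 62 67 71 75
python3 - <<'E'
from h import *
st=get_state();print(st["q"],st["force"])
f=grab_frame("side");cv2.imwrite("pics/l_s.png",cv2.resize(f[140:240,220:350,::-1],None,fx=6,fy=6))
f=grab_frame("wrist");cv2.imwrite("pics/l_w.png",f[:,:,::-1])
E
```

```text
t: 9.33
eef_pos: [0.6463, -0.1128, 0.1174]
ee_rot: [3.139, -0.596, 1.644]
force: [0.5, 0.3, -0.4]
width: 0.0006
52.0 [ 0.646 -0.112  0.117] slide [ 0.    -0.     0.001] turn [ 0.0004 -0.0003  0.0001]
57.0 [ 0.646 -0.105  0.123] slide [ 0.019 -0.    -0.   ] turn [ 0.0004 -0.0073  0.0001]
62.0 [ 0.645 -0.097  0.128] slide [ 0.038 -0.    -0.   ] turn [ 0.0004 -0.0142  0.    ]
67.0 [ 0.644 -0.089  0.133] slide [ 0.057 -0.     0.002] turn [ 0.0004 -0.0212  0.    ]
71.0 [ 0.644 -0.082  0.136] slide [ 0.072 -0.     0.005] turn [ 0.0004 -0.0267  0.    ]
75.0 [ 0.643 -0.074  0.138] slide [ 0.087 -0.     0.009] turn [ 0.0004 -0.0323  0.    ]
[-0.23549799  0.57848687  0.18906404 -0.57292586 -1.41136372 -2.67300498] [ 0.48604284  0.26083666 -0.3729591 ]
```

View pics/l_s.png

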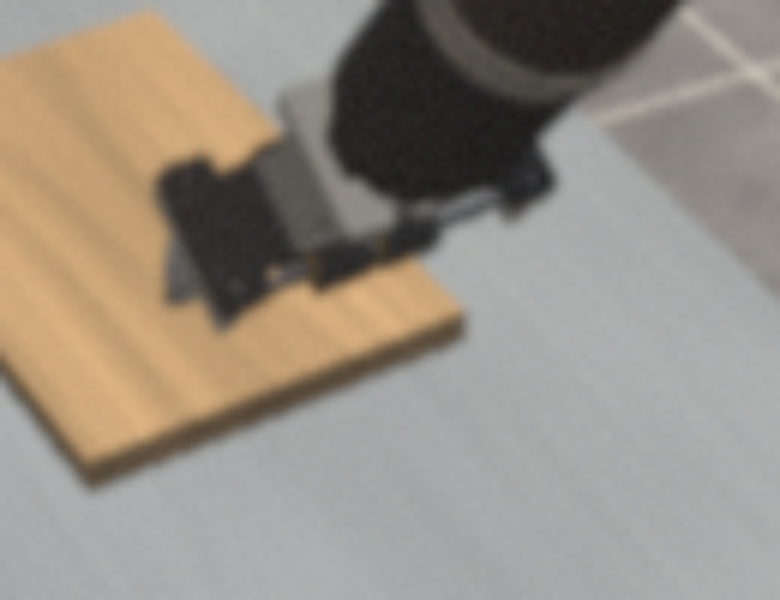

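View pics/l_w.png

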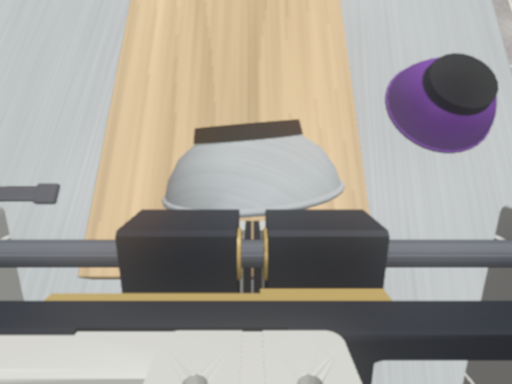

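```bash

python3 -m crank '[{"turn":[0,-0.007,0],"slide":[0.019,0,0],"fingers":-1},{"turn":[0,-0.014,0],"slide":[0.038,0,0],"fingers":-1},{"turn":[0,-0.021,0],"slide":[0.057,0,0.002],"fingers":-1},{"turn":[0,-0.024,0],"slide":[0.065,0,0.004],"fingers":-1},{"turn":[0,-0.027,0],"slide":[0.072,0,0.005],"fingers":-1}]' 8
python3 - <<'E'
from h import *
st=get_state();print(st["q"],st["force"])
f=grab_frame("wrist");cv2.imwrite("pics/m_w.png",f[:,:,::-1])
E
```

```text
t: 9.85
eef_pos: [0.6437, -0.0807, 0.1349]
ee_rot: [3.14, -0.428, 1.645]
force: [-0.4, -0.3, -0.8]
width: 0.0004
[-0.09606255  0.48023157  0.08633292 -0.44150793 -1.2814064  -2.82143146] [-0.42456955 -0.25569779 -0.8238155 ]
```

View pics/m_w.png

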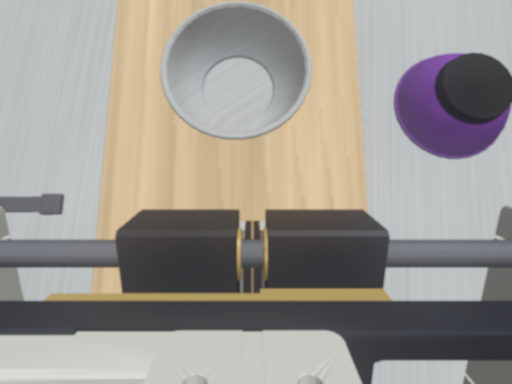

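The bowl now rests mouth-up on the board, with its rim circle centred at about (236,70). I back away and look.

```bash

python3 - <<'E'
from h import *
go([.60,-.2,.26],down(-np.pi+.073))
E
```

```text
slide [-0.1085 -0.1048 -0.3237] rows 4.3
turn [ 0.0535 -0.0531 -0.2456] deg 92.5
```

```bash

python3 -m crank '[{"turn":[0,0,0],"slide":[-0.03,-0.02,-0.08],"fingers":-1},{"turn":[0,0,-0.0],"slide":[-0.05,-0.05,-0.16],"fingers":-1},{"turn":[0.005,-0.005,-0.02],"slide":[-0.08,-0.08,-0.24],"fingers":-1},{"turn":[0.01,-0.01,-0.04],"slide":[-0.108,-0.105,-0.32],"fingers":-1},{"turn":[0.014,-0.014,-0.06],"slide":[-0.108,-0.105,-0.32],"fingers":0}]' 8
python3 - <<'E'
from h import *
print(get_state()["q"])
go([.519,-.36,.2],down(-np.pi+.073))
f=grab_frame("side");cv2.imwrite("pics/n_s.png",cv2.resize(f[120:320,160:400,::-1],None,fx=3,fy=3))
E
```

```text
t: 10.32
eef_pos: [0.5994, -0.2059, 0.2623]
ee_rot: [3.079, -0.327, 2.028]
force: [-0.1, 0.2, 0.6]
width: 0.0033
[-0.21380058  0.40722938  0.24091946 -0.29405296 -1.56255689 -2.4548785 ]
slide [-0.2347 -0.2831  0.0344] rows 4.4
turn [ 0.0396 -0.0399 -0.1886] deg 70.9
```

View pics/n_s.png

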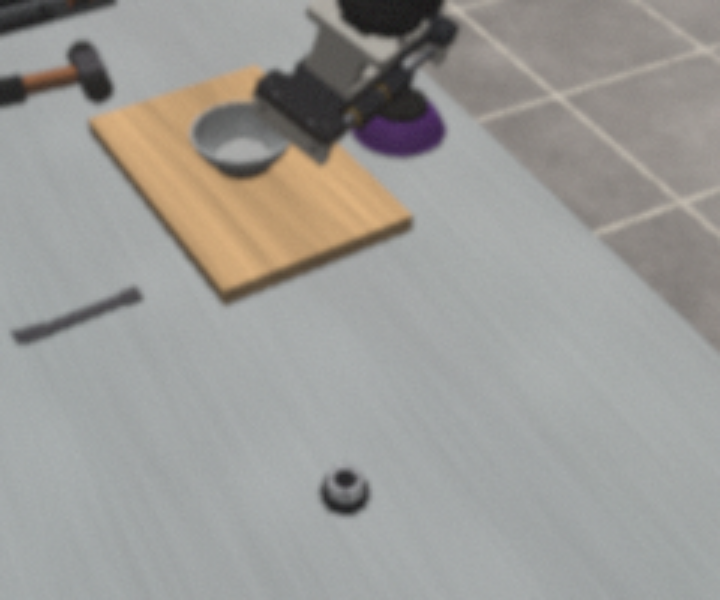

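The bowl is upright near the middle of the board. On to the bearing.

```bash

python3 -m crank '[{"turn":[0.02,-0.02,-0.095],"slide":[-0.235,-0.283,0.0],"fingers":1},{"turn":[0.02,-0.02,-0.095],"slide":[-0.235,-0.283,0.0],"fingers":1},{"turn":[0.02,-0.02,-0.095],"slide":[-0.235,-0.283,0.0],"fingers":1},{"turn":[0.02,-0.02,-0.095],"slide":[-0.235,-0.283,0.0],"fingers":1},{"turn":[0.02,-0.02,-0.095],"slide":[-0.235,-0.283,0.0],"fingers":1}]' 8
python3 - <<'E'
from h import *
print(get_state()["q"])
go([.519,-.39,.2],down(-np.pi+.073))
E
```

```text
t: 10.78
eef_pos: [0.517, -0.3629, 0.2083]
ee_rot: [3.06, -0.164, 2.631]
force: [0.5, 1.3, -0.4]
width: 0.0389
[-0.36959853  0.40732381  0.07309769 -0.10545644 -1.38831468 -1.69126072]
slide [-0.0323 -0.0462  0.0077] rows 0.7
turn [ 0.0202 -0.0215 -0.0937] deg 35.3
```

```bash

python3 -m crank '[{"turn":[0.02,-0.0215,-0.094],"slide":[-0.06,-0.11,0.01],"fingers":1},{"turn":[0.02,-0.0215,-0.094],"slide":[-0.06,-0.11,0.01],"fingers":1},{"turn":[0.02,-0.0215,-0.094],"slide":[-0.06,-0.11,0.01],"fingers":1},{"turn":[0.02,-0.0215,-0.094],"slide":[-0.06,-0.11,0.01],"fingers":1},{"turn":[0.02,-0.0215,-0.094],"slide":[-0.06,-0.11,0.01],"fingers":1}]' 8
python3 - <<'E'
from h import *
print(get_state()["q"])
go([.58,-.397,.2],down(-np.pi+.073))
E
```

```text
t: 11.2
eef_pos: [0.5171, -0.4213, 0.1953]
ee_rot: [3.141, 0.003, -3.065]
force: [-0.3, 0.7, 0.3]
width: 0.0722
[-0.39300968  0.36415868 -0.05162998 -0.0019369  -1.15282813 -1.10070202]
slide [-0.1291  0.0389 -0.009 ] rows 1.6
turn [0.0001 0.0004 0.0005] deg 0.2
```

```bash

python3 -m crank '[{"turn":[0,0,0],"slide":[-0.06,0.02,0],"fingers":1},{"turn":[0,0,0],"slide":[-0.13,0.04,0],"fingers":1},{"turn":[0,0,0],"slide":[-0.13,0.04,0],"fingers":1},{"turn":[0,0,0],"slide":[-0.13,0.04,0],"fingers":1}]' 8
python3 - <<'E'
from h import *
print(get_state()["eef_pos"])
np.save("w1.npy",get_calibration("wrist"),allow_pickle=True)
f=grab_frame("wrist");cv2.imwrite("pics/o_w.png",f[:,:,::-1])
f=grab_frame("side");cv2.imwrite("pics/o_s.png",f[:,:,::-1])
f=grab_frame("top");cv2.imwrite("pics/o_t.png",f[:,:,::-1])
E
```

```text
t: 11.53
eef_pos: [0.5821, -0.3953, 0.1955]
ee_rot: [3.14, 0.002, -3.069]
force: [0.1, -0.1, 0.6]
width: 0.0873
[ 0.58210829 -0.39528127  0.19551584]
```

View pics/o_w.png

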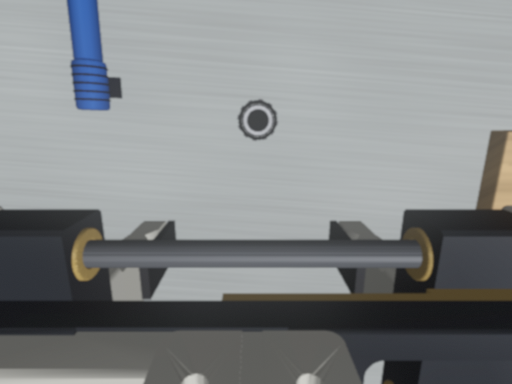

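View pics/o_t.png

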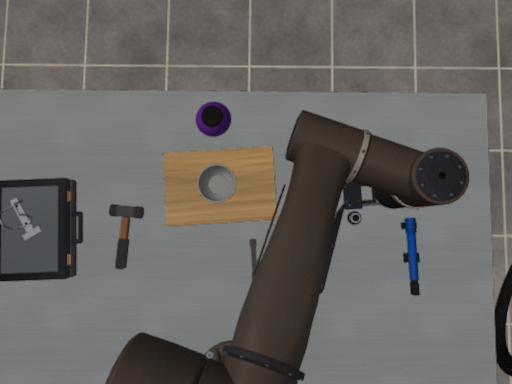

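View pics/o_s.png

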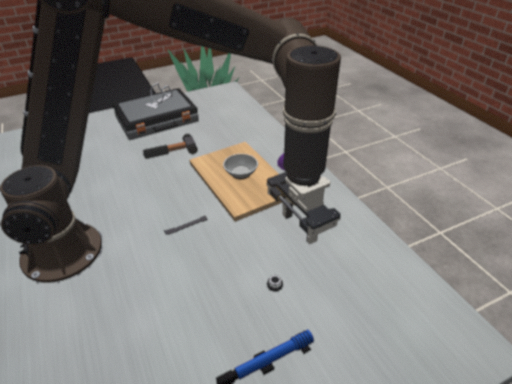

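The wrist view shows the bearing at (257,120). The upright bowl is at about (217,184) in the top view and (240,166) in the side view. I'll measure both.

```bash
python3 - <<'E'
from h import *
cw=np.load("w1.npy",allow_pickle=True).item();side=get_calibration("side");top=get_calibration("top")
im=cv2.imread("pics/o_w.png");g=cv2.cvtColor(im,cv2.COLOR_BGR2GRAY)
def blob(mask,box):
    x0,y0,x1,y1=box;s=np.zeros_like(mask);s[y0:y1,x0:x1]=mask[y0:y1,x0:x1]
    cs,_=cv2.findContours(s,cv2.RETR_EXTERNAL,cv2.CHAIN_APPROX_NONE);return max(cs,key=cv2.contourArea)
c=blob((g<105).astype(np.uint8)*255,(225,90,290,150));(u,v),R=cv2.minEnclosingCircle(c);print("flange w",u,v,R,onz(cw,u,v,.008))
# sleeve bore (dark disc in centre)
m=(g<90).astype(np.uint8)*255
n,lab,st,cen=cv2.connectedComponentsWithStats(m[90:150,225:290]);print(st[1:],cen[1:]+[225,90])
i=np.argmin([np.hypot(*(cen[k]+[225,90]-[257,120])) + (100 if st[k][4]>700 else 0) for k in range(1,n)])+1
bw=cen[i]+[225,90];print("bore w",bw,onz(cw,*bw,.025))
ims=cv2.imread("pics/o_s.png");gs=cv2.cvtColor(ims,cv2.COLOR_BGR2GRAY)
c=blob((gs<110).astype(np.uint8)*255,(262,270,290,296));print("side blob",cv2.boundingRect(c),cv2.minEnclosingCircle(c))
p,r=tri([ray(cw,*bw),ray(side,275,279.7)]);print("bearing top tri",p,r)
# bowl
imt=cv2.imread("pics/o_t.png");hsv=cv2.cvtColor(imt,cv2.COLOR_BGR2HSV)
wood=cv2.inRange(hsv,(8,60,60),(25,255,255));nb=cv2.bitwise_not(wood)
nb=cv2.morphologyEx(nb,cv2.MORPH_OPEN,np.ones((5,5)))
c=blob(nb,(190,158,246,212));(u,v),R=cv2.minEnclosingCircle(c);print("bowl top",u,v,R,onz(top,u,v,.091),2*R/382.56*1.187)
hs=cv2.cvtColor(ims,cv2.COLOR_BGR2HSV)
w=cv2.bitwise_not(cv2.inRange(hs,(8,50,60),(28,255,255)));c2=blob(w,(215,150,262,185));print("bowl side",cv2.boundingRect(c2))
cv2.imwrite("pics/p_s.png",cv2.resize(ims[140:200,200:280],None,fx=9,fy=9,interpolation=cv2.INTER_CUBIC))
E
```

```text
flange w 257.1015625 119.515625 19.729785919189453 [ 0.519511   -0.39350773  0.008     ]
[[ 14  11  36  38 165]
 [ 23  20  20  20 305]
 [ 48  26   3  12  17]] [[254.33939394 118.08484848]
 [257.48852459 119.87868852]
 [274.35294118 121.76470588]]
bore w [257.48852459 119.87868852] [ 0.51971124 -0.39335454  0.025     ]
side blob (267, 281, 16, 11) ((274.5, 284.0), 7.762187480926514)
bearing top tri [ 0.52047729 -0.39371133  0.02162405] [np.float64(0.0008445179883019591), np.float64(0.0008445179883020685)]
bowl top 216.26744079589844 183.03488159179688 19.397489547729492 [0.61856772 0.0527835  0.091     ] 0.12037233423857648
bowl side (223, 154, 35, 24)
```

View pics/p_s.png

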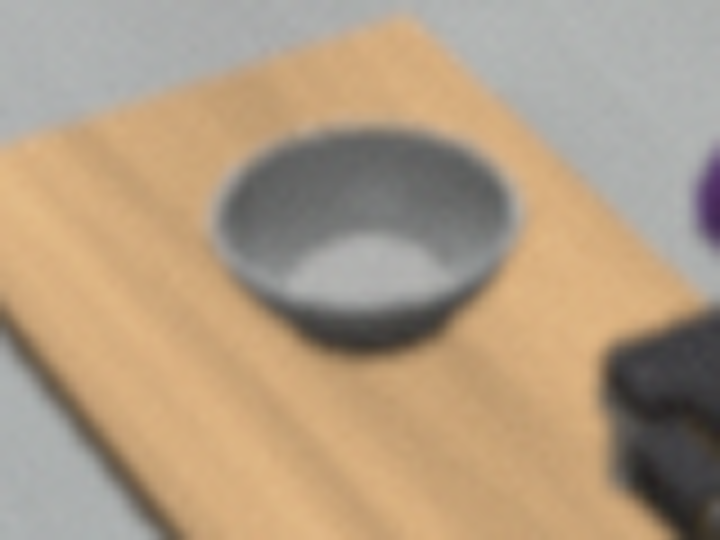

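```bash
python3 - <<'E'
from h import *
side=get_calibration("side");top=get_calibration("top")
print(tri([ray(top,216.3,183.2),ray(side,240.8,164.7)]))
go([.520,-.394,.08],down(-np.pi+.073));go([.520,-.394,.0145])
E
```

```text
(array([0.62101191, 0.05289502, 0.08318664]), [np.float64(0.002284554489342996), np.float64(0.0022845544893429232)])
slide [0.1214 0.0129 0.2329] rows 3.2
turn [ 0.0001  0.0004 -0.0002] deg 0.2
slide [0.1217 0.0128 0.3639] rows 4.6
```

```bash

python3 -m crank '[{"turn":[0,0,0],"slide":[0.06,0.01,0.06],"fingers":1},{"turn":[0,0,0],"slide":[0.12,0.013,0.12],"fingers":1},{"turn":[0,0,0],"slide":[0.122,0.013,0.18],"fingers":1},{"turn":[0,0,0],"slide":[0.122,0.013,0.233],"fingers":1},{"turn":[0,0,0],"slide":[0.122,0.013,0.233],"fingers":1}]' 15
python3 -m crank '[{"turn":[0,0,0],"slide":[0,0,0],"fingers":1},{"turn":[0,0,0],"slide":[0,0,0],"fingers":1}]' 15
python3 - <<'E'
from h import *
go([.520,-.394,.0145],down(-np.pi+.073))
f=grab_frame("wrist");cv2.imwrite("pics/q_w.png",f[:,:,::-1])
E
```

```text
t: 12.1
eef_pos: [0.5162, -0.3927, 0.0756]
ee_rot: [3.137, -0.003, -3.072]
force: [-1.1, 0.6, -1.5]
width: 0.0878
t: 12.27
eef_pos: [0.5216, -0.3947, 0.0826]
ee_rot: [-3.14, 0.006, -3.069]
force: [0.4, -0.5, 0.4]
width: 0.0879
slide [0.0038 0.0018 0.1361] rows 1.6
turn [-0.0003  0.0009 -0.    ] deg 0.3
```

View pics/q_w.png

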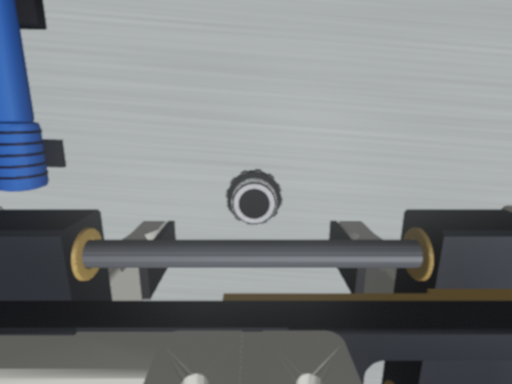

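```bash

python3 -m crank '[{"turn":[0,0,0],"slide":[0.002,0.001,0.05],"fingers":1},{"turn":[0,0,0],"slide":[0.002,0.001,0.1],"fingers":1},{"turn":[0,0,0],"slide":[0.002,0.001,0.132],"fingers":1},{"turn":[0,0,0],"slide":[0.002,0.001,0.132],"fingers":1},{"turn":[0,0,0],"slide":[0.002,0.001,0.132],"fingers":1}]' 15
python3 -m crank '[{"turn":[0,0,0],"slide":[0,0,0],"fingers":-1},{"turn":[0,0,0],"slide":[0,0,0],"fingers":-1},{"turn":[0,0,0],"slide":[0,0,0],"fingers":-1},{"turn":[0,0,0],"slide":[0,0,0],"fingers":-1},{"turn":[0,0,0],"slide":[0,0,0],"fingers":-1}]' 15
python3 -m crank '[{"turn":[0,0,0],"slide":[0,0,0],"fingers":-1},{"turn":[0,0,0],"slide":[0,0,0],"fingers":-1},{"turn":[0,0,0],"slide":[0,0,0],"fingers":-1},{"turn":[0,0,0],"slide":[0,0,0],"fingers":-1},{"turn":[0,0,0],"slide":[0,0,0],"fingers":-1}]' 15
```

```text
t: 12.73
eef_pos: [0.5208, -0.3936, 0.0159]
ee_rot: [-3.141, 0.005, -3.068]
force: [0.6, -0.3, 0.2]
width: 0.0876
t: 13.15
eef_pos: [0.5205, -0.3934, 0.0157]
ee_rot: [-3.141, 0.005, -3.068]
force: [0.5, -0.1, 0.1]
width: 0.0598
t: 13.57
eef_pos: [0.5201, -0.3933, 0.0148]
ee_rot: [-3.141, 0.004, -3.068]
force: [-1.1, -1.1, 0.6]
width: 0.0334
```

```bash

python3 -m crank '[{"turn":[0,0,0],"slide":[0,0,-0.05],"fingers":-1},{"turn":[0,0,0],"slide":[0,0,-0.12],"fingers":-1},{"turn":[0,0,0],"slide":[0,0,-0.2],"fingers":-1},{"turn":[0,0,0],"slide":[0,0,-0.28],"fingers":-1},{"turn":[0,0,0],"slide":[0,0,-0.3],"fingers":-1}]' 20
python3 - <<'E'
from h import *
go([.62,.053,.17],down(-np.pi+.073))
f=grab_frame("side");cv2.imwrite("pics/r_s.png",cv2.resize(f[160:310,220:370,::-1],None,fx=4,fy=4))
E
```

```text
t: 13.98
eef_pos: [0.522, -0.395, 0.1722]
ee_rot: [-3.135, 0.012, -3.067]
force: [0.8, 0.0, 0.9]
width: 0.0329
slide [-0.2619  0.8791  0.0022] rows 11.0
turn [-0.001   0.0019  0.0002] deg 0.8
```

View pics/r_s.png

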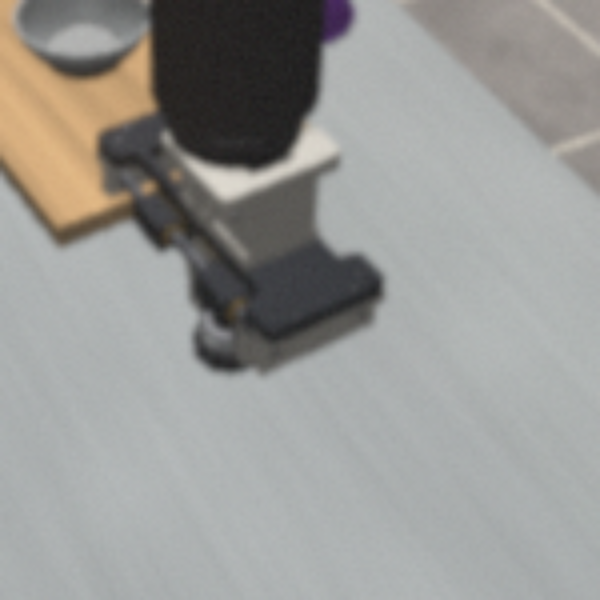

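The bearing is held, with its flange showing below the fingers. I carry it to above the bowl.

```bash

python3 -m crank '[{"turn":[0,0,0],"slide":[-0.015,0.05,0],"fingers":-1},{"turn":[0,0,0],"slide":[-0.036,0.12,0],"fingers":-1},{"turn":[0,0,0],"slide":[-0.057,0.19,0],"fingers":-1},{"turn":[0,0,0],"slide":[-0.078,0.26,0],"fingers":-1},{"turn":[0,0,0],"slide":[-0.1,0.33,0],"fingers":-1}]' 20
python3 -m crank '[{"turn":[0,0,0],"slide":[-0.021,0.07,0],"fingers":-1},{"turn":[0,0,0],"slide":[-0.042,0.14,0],"fingers":-1},{"turn":[0,0,0],"slide":[-0.063,0.21,0],"fingers":-1},{"turn":[0,0,0],"slide":[-0.084,0.28,0],"fingers":-1},{"turn":[0,0,0],"slide":[-0.105,0.35,0],"fingers":-1}]' 20
python3 - <<'E'
from h import *
go([.62,.053,.17],down(-np.pi+.073))
E
```

```text
t: 14.45
eef_pos: [0.5569, -0.2235, 0.1646]
ee_rot: [-3.141, 0.004, -3.069]
force: [1.4, 0.8, -1.2]
width: 0.0329
t: 14.87
eef_pos: [0.5966, -0.0448, 0.1648]
ee_rot: [-3.141, 0.004, -3.068]
force: [0.6, 0.2, -0.6]
width: 0.0332
slide [-0.061   0.1918 -0.0102] rows 2.4
turn [-0.0001  0.0006  0.    ] deg 0.2
```

```bash

python3 -m crank '[{"turn":[0,0,0],"slide":[-0.02,0.06,0],"fingers":-1},{"turn":[0,0,0],"slide":[-0.04,0.13,0],"fingers":-1},{"turn":[0,0,0],"slide":[-0.06,0.18,0],"fingers":-1},{"turn":[0,0,0],"slide":[-0.06,0.18,0],"fingers":-1},{"turn":[0,0,0],"slide":[-0.06,0.18,0],"fingers":-1}]' 20
python3 -m crank '[{"turn":[0,0,0],"slide":[0,0,0],"fingers":-1},{"turn":[0,0,0],"slide":[0,0,0],"fingers":-1}]' 20
python3 - <<'E'
from h import *
go([.62,.053,.12],down(-np.pi+.073))
np.save("w2.npy",get_calibration("wrist"),allow_pickle=True)
f=grab_frame("wrist");cv2.imwrite("pics/s_w.png",f[:,:,::-1])
f=grab_frame("side");cv2.imwrite("pics/s_s.png",cv2.resize(f[120:220,190:290,::-1],None,fx=6,fy=6))
E
```

```text
t: 15.28
eef_pos: [0.62, 0.0468, 0.1644]
ee_rot: [-3.141, 0.003, -3.066]
force: [0.2, -1.3, -1.1]
width: 0.0332
t: 15.45
eef_pos: [0.6197, 0.0444, 0.1649]
ee_rot: [-3.141, 0.004, -3.069]
force: [-0.4, -1.7, -1.0]
width: 0.0332
slide [-0.0015  0.0171  0.0899] rows 1.1
turn [-0.0001  0.0006 -0.0001] deg 0.2
```

View pics/s_w.png

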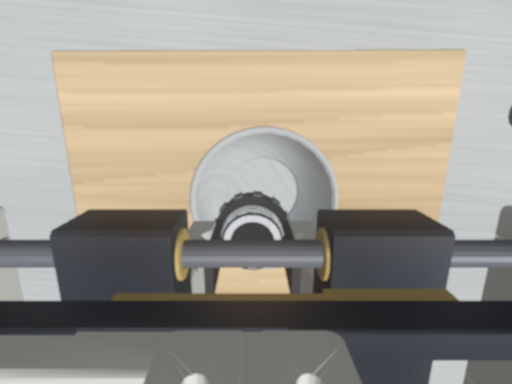

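View pics/s_s.png

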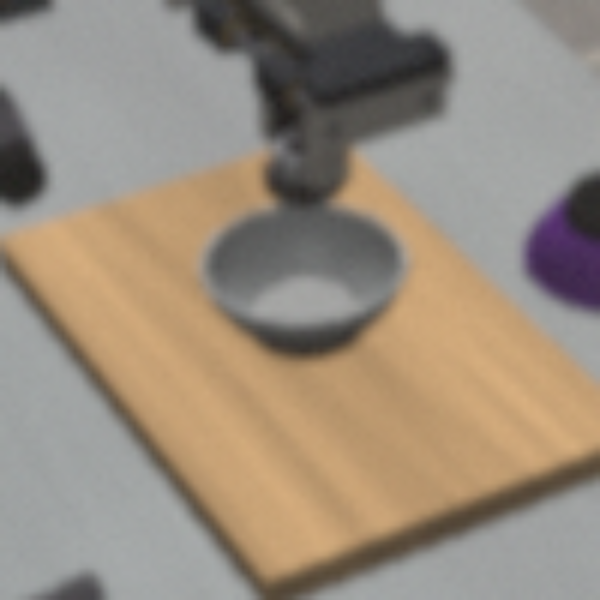

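```bash
python3 - <<'E'
from h import *
cw=np.load("w2.npy",allow_pickle=True).item()
pts=[onz(cw,u,v,.091)[:2] for u,v in [(190,196),(337,190),(262,127),(220,140),(305,139),(203,160),(325,160)]]
A=np.array([[2*p[0],2*p[1],1] for p in pts]);b=np.array([p@p for p in pts]);s=np.linalg.lstsq(A,b,rcond=None)[0]
print(s[:2],np.sqrt(s[2]+s[0]**2+s[1]**2))
x,y=s[:2]; x=(x+.62)/2;y=(y+.053)/2
go([x,y,.12]);go([x,y,.075])
E
```

```text
[0.62120021 0.05430445] 0.059920916724122454
slide [-0.0024  0.0187  0.0904] rows 1.1
slide [-0.002   0.0188  0.1804] rows 2.2
```

Three views agree on the bowl centre, (0.621, 0.053), with a rim radius of 59.9 mm. Now I lower the bearing and release it.

```bash

python3 -m crank '[{"turn":[0,0,0],"slide":[-0.002,0.018,0.02],"fingers":-1},{"turn":[0,0,0],"slide":[-0.002,0.018,0.06],"fingers":-1},{"turn":[0,0,0],"slide":[-0.002,0.018,0.1],"fingers":-1},{"turn":[0,0,0],"slide":[-0.002,0.018,0.14],"fingers":-1},{"turn":[0,0,0],"slide":[-0.002,0.018,0.16],"fingers":-1}]' 20
python3 -m crank '[{"turn":[0,0,0],"slide":[0,0,0.01],"fingers":-1},{"turn":[0,0,0],"slide":[0,0,0.02],"fingers":-1},{"turn":[0,0,0],"slide":[0,0,0.02],"fingers":-1}]' 20
python3 - <<'E'
from h import *
go([.621,.053,.073],down(-np.pi+.073))
f=grab_frame("side");cv2.imwrite("pics/t_s.png",cv2.resize(f[120:220,190:290,::-1],None,fx=6,fy=6))
E
```

```text
t: 15.97
eef_pos: [0.6193, 0.0537, 0.0824]
ee_rot: [-3.141, 0.001, -3.07]
force: [0.1, -0.1, -0.6]
width: 0.0329
t: 16.22
eef_pos: [0.6209, 0.0542, 0.0748]
ee_rot: [-3.141, 0.004, -3.069]
force: [0.2, 0.1, -0.5]
width: 0.0331
slide [-0.     -0.0024  0.0037] rows 0.1
turn [-0.0001  0.0006 -0.    ] deg 0.2
```

View pics/t_s.png

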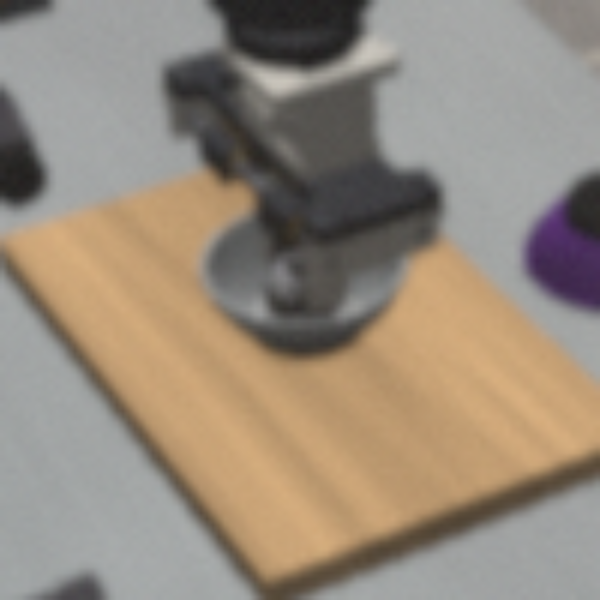

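```bash

python3 -m crank '[{"turn":[0,0,0],"slide":[0,0,0.003],"fingers":-1},{"turn":[0,0,0],"slide":[0,0,0.006],"fingers":-1},{"turn":[0,0,0],"slide":[0,0,0.006],"fingers":-1},{"turn":[0,0,0],"slide":[0,0,0.006],"fingers":-1}]' 20
python3 -m crank '[{"turn":[0,0,0],"slide":[0,0,0],"fingers":-0.05},{"turn":[0,0,0],"slide":[0,0,0],"fingers":-0.05},{"turn":[0,0,0],"slide":[0,0,0],"fingers":-0.05},{"turn":[0,0,0],"slide":[0,0,0],"fingers":-0.05}]' 20
python3 -m crank '[{"turn":[0,0,0],"slide":[0,0,-0.02],"fingers":0},{"turn":[0,0,0],"slide":[0,0,-0.05],"fingers":0},{"turn":[0,0,0],"slide":[0,0,-0.12],"fingers":0},{"turn":[0,0,0],"slide":[0,0,-0.2],"fingers":0.1},{"turn":[0,0,0],"slide":[0,0,-0.28],"fingers":0.2}]' 20
python3 -m crank '[{"turn":[0,0,0],"slide":[-0.05,-0.08,-0.05],"fingers":0.2},{"turn":[0,0,0],"slide":[-0.1,-0.16,-0.05],"fingers":0.2},{"turn":[0,0,0],"slide":[-0.13,-0.24,-0.05],"fingers":0.2},{"turn":[0,0,0],"slide":[-0.13,-0.32,-0.05],"fingers":0.2},{"turn":[0,0,0],"slide":[-0.13,-0.32,-0.05],"fingers":0.2}]' 20
python3 - <<'E'
from h import *
f=grab_frame("side");cv2.imwrite("pics/u_s.png",cv2.resize(f[120:220,190:290,::-1],None,fx=6,fy=6))
f=grab_frame("top");cv2.imwrite("pics/u_t.png",f[:,:,::-1])
E
```

```text
t: 16.6
eef_pos: [0.6211, 0.0544, 0.0727]
ee_rot: [-3.141, 0.005, -3.068]
force: [0.2, -0.2, -1.2]
width: 0.0333
t: 16.93
eef_pos: [0.621, 0.0543, 0.0724]
ee_rot: [-3.141, 0.005, -3.068]
force: [-0.4, 1.3, -0.4]
width: 0.0418
t: 17.35
eef_pos: [0.6198, 0.054, 0.2143]
ee_rot: [-3.141, 0.003, -3.068]
force: [1.1, 1.0, -0.2]
width: 0.05
t: 17.77
eef_pos: [0.6974, -0.1051, 0.2381]
ee_rot: [-3.14, 0.004, -3.071]
force: [0.5, 0.8, -1.0]
width: 0.0526
```

View pics/u_s.png

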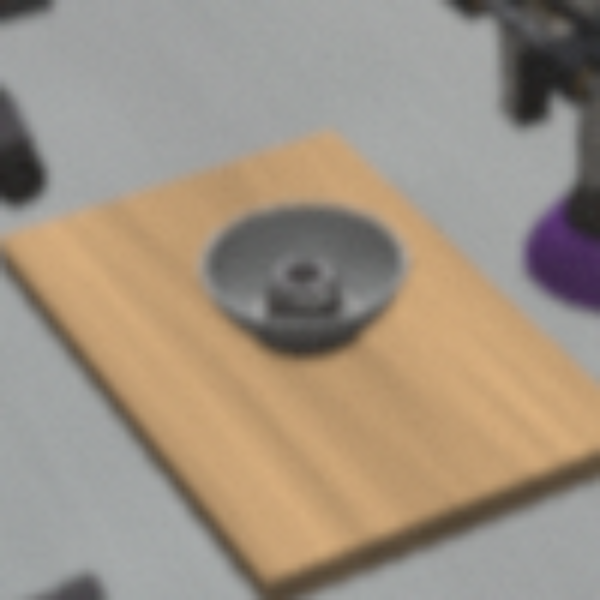

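View pics/u_t.png

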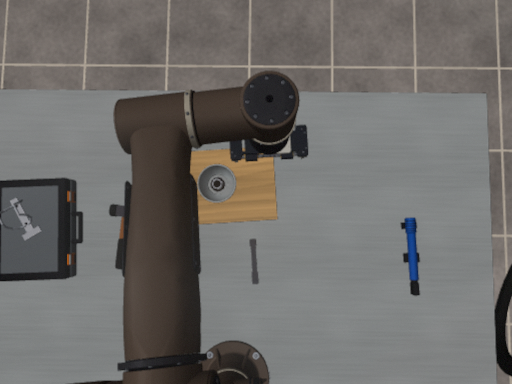

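```bash

python3 -m crank '[{"turn":[0,0,0],"slide":[0,0,0],"fingers":0.2},{"turn":[0,0,0],"slide":[0,0,0],"fingers":0.2},{"turn":[0,0,0],"slide":[0,0,0],"fingers":0.2}]'
python3 -c "
from station import *
print(job_done())"
```

```text
t: 18.12
eef_pos: [0.6966, -0.0994, 0.2381]
ee_rot: [-3.141, 0.005, -3.067]
force: [-0.4, 0.3, -0.0]
width: 0.0527
the job is handed in; nothing more can be done
None
```

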